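# Fetch the slide box from behind the reagents

### The arm

A 6-joint arm with a two-finger parallel gripper is mounted at the origin on the work surface. World frame = base frame: x ahead of the robot, y to its left, z up, the work surface at z = 0. Lengths are in m, angles in degrees, forces in N, time in s.
With the tool pointing down it reaches from about 0.25 to 0.725 m from the base axis. Payload 9.7 kg.
Tool frame: the origin (TCP) lies at the very end of the fingers, on their centre line; the grasp point (between the pads) lies 19 mm behind it; z points along the fingers, y is the direction in which the jaws open and shut (so a half turn about z gives the same grasp; the last joint's range is limited). The gripper opens to 85 mm and grips with 20 to 120 N. Pads are 22 mm wide; open, the fingers measure 114 mm over their backs; the gripper's body (76 mm by 85 mm) begins 54 mm behind the grasp point. The pads swing forward as they close: fully open they stand 13 mm farther back than shut.
Start: joints at [-63.885, 4.979, 10.078, 95.1, 0, 90], TCP at [0.242, -0.494, 0.231] pointing down, gripper open.
Joint ranges: [-179.16, 179.16], [-48.56, 103.87], [-65.8, 70.77], [-126.05, 130.52], [-82.76, 87.17], [-180, 180]. Speed limits (degrees/s): [127.2, 127.2, 147.25, 180, 180, 180].

### API

Orientations are given as [roll, pitch, yaw] about the fixed x, y, z axes, in that order (R = Rz(yaw) Ry(pitch) Rx(roll)).
In Python, from workcell import bot gives the robot as it stands.
- The arm moves only by the shell command python3 -m pendant 'ROWS' [FORCE]. ROWS is JSON, a list that holds one entry, the list of rows, each a list of 7 numbers: the shift along the tool's x, y, z in cm, then the turn, a rotation vector about the tool's x, y, z in rad, then the opening in per cent of the stroke, from 0 (shut) to 100 (fully open). In form: [[[dx, dy, dz, ax, ay, az, gripper], ...]]. A call has 1 to 5 rows; each row shifts and turns the pose as measured when the row begins, along the tool's axes as they then stand; what a row does not reach is not made up. A row lasts 1/12 s, in which the tool goes at most 41.7 mm and 7.16 degrees, less where a joint would pass 70% of its speed; a pose out of reach is approached as far as the arm can. A call with a gripper value outside its range is refused whole. The fingers move at their own pace and stop on an object; FORCE is the grip in N (left out, the last holds). Time passes only in rows, so rows that do not move let the fingers close. It gives the time, the measured TCP pose, the force and the opening at its end, in the units of the state.
- bot.get_obs(): the state, without advancing time (a new reading comes with each control period).
- bot.camera(name): name is "side" or "top" or "wrist"; returns the picture (384x512x3 uint8, red, green, blue); there is no depth.
- bot.get_calibration(name): a dict with "intrinsics" (3x3 intrinsics, pixels), "D" ([k1, k2, p1, p2, k3] as OpenCV has them; the pictures are not rectified), "pose" (4x4, takes a point from camera to world coordinates); the wrist camera has in their place "T_tool_cam" (4x4, takes a point from camera to tool coordinates, whose origin is the TCP and whose axes are the flange's). Camera axes: x right, y down, z forward; pixel columns grow to the right and rows downward; lengths in m; the calibration is good to about 2 mm. A picture is of the moment at which its call begins: read the wrist's pose just before it. get_calibration takes no time and is no camera call.
- bot.job_done(): hands the job in, once; it reports no verdict.
Trained networks look in the newest picture that a camera, given by its name, has taken for a name from the list of things; names that differ only in an ending like _2 or _b are one class to them, and where a whole thing is asked for, a point or a joint stands for the part that bears it (a point fixed in the world has none). Each returns a list of dicts, best first, with "confidence" (0 to 1); they miss things now and then, are a little off and sometimes report something else, mostly with a low value. They report only what shows in the picture. A call takes as long as a camera call.
- bot.masks_of(camera, thing): "pixels" (384x512 bool, what is visible of it) and "extent" ([left, top, right, bottom] in pixels, round what is visible of it).
- bot.mark_of(camera, thing): "uv" ([column, row] in pixels: a listed point, or the origin of a listed thing).
The state is a dict: "time": time; "q": joint angles; "qd": joint speeds; "joint_efforts": joint torques, N m; "ee_pos": TCP position; "tcp_rot": TCP orientation; "wrist_force": force on the tool from outside, world axes, zero at the start; "torque": the same for the moment, N m; "opening": finger opening in m.
Only numpy, scipy, OpenCV 4.12 (cv2) and the standard library are available. Lean on these libraries where they do the work, as an engineer would, in place of code of your own. Each camera call takes 0.05 s, during which the arm holds its last target. There are 200 camera calls.

### The job

The cream slide box lies at the back of the white bench stand, behind three containers. First clear all three containers onto the black rubber mat, standing there together, then set the slide box lying flat in the middle of the steel tray, lengthwise along it, and only then put every container back upright on the very spot of the stand where it stood at the start. Set things down rather than dropping them, never knock a container over, and leave the beaker, the timer and the dropper bottle where they are.

Things in the scene. Friction and masses are not known exactly. Their poses are not given: they have to be found in the camera images.
- bottle: Loose dark-brown round reagent bottle with a paper label and a black cap, 0.22 kg, 118 mm tall: body 54 mm across up to 66 mm, tapering to a 26 mm neck at 83 mm, cap 30 mm across from 90 to 118 mm (lift it by the cap). Origin at the centre of its underside, z up. Starts on one of the three front spots of the stand.
- jar: Loose white round wide-mouth plastic jar, 0.16 kg, 90 mm tall: body 54 mm across, lid 56 mm across from 68 to 90 mm height. Origin at the centre of its underside, z up. Starts on one of the three front spots of the stand.
- coplin: Loose grey square staining jar, 0.18 kg, 98 mm tall: body 48 x 48 mm, lid 50 x 50 mm from 74 to 98 mm height. Origin at the centre of its underside, z up, x and y square to its sides. Starts on one of the three front spots of the stand.
- slidebox: Loose cream plastic microscope-slide box with a paper label on top, shut for good, 0.10 kg, 90 x 42 x 32 mm high. Origin at the centre of its underside, x along its 90 mm length, z up. At the start it lies on the stand behind the containers, its length about parallel to their row, with a gap of only 4 to 16 mm to them.
- stand: Fixed white plate, 170 (x) x 300 (y) x 8 mm thick; back edge 30 mm high at its far (+x) side, inner face at x = 79 mm. Origin at its centre on the bench, x away from the robot. Three round grey marks 60 mm across at x = -48, y = -72, 0, 72 mm: the containers' spots (each starts within 5 mm of one, which varies); an oblong mark at x = 10, y = 0 under the slide box.
- mat: Fixed black rubber mat, 260 (x) x 140 (y) mm, 3 mm thick, to one side (left or right, varies). Origin at its centre on the bench, x along its length. Room for the three containers in a row.
- tray: Fixed steel instrument tray, 170 (x) x 120 (y) mm, floor 3 mm thick, rim 9 mm high and 3 mm thick, on the other side. Origin at its centre on the bench, x along its length.
- beaker: Loose white plastic beaker, 44 mm across, 60 mm tall, 0.08 kg, near one far corner of the stand (x = 20, y = 118 or -118 mm from the stand's origin). Leave it alone. Origin at the centre of its underside.
- timer: Loose white bench timer with a dark display, 52 x 44 x 22 mm high, 0.08 kg, near the other far corner of the stand. Leave it alone. Origin at the centre of its underside.
- dropper: Loose white plastic dropper bottle, 28 mm across, 62 mm tall, 0.04 kg, on the bench about 130 mm from the tray's centre, past its far (+x) end. Leave it alone. Origin at the centre of its underside.

How it is judged (in metres and radians):
On the way, in this order (a step that is already met when the one before it is completed fails the run):
1. all three containers stand released on the mat, the slide box still in its place on the stand (within 30 mm) (linear speed of each of bottle, jar, coplin below 0.03 m/s and contact force between the fingers and bottle below 0.3 N and angle between each of bottle, jar, coplin's own z axis and vertical below 0.12 rad and x of bottle in the frame of mat between -0.13 and 0.13 m and y of bottle in the frame of mat between -0.07 and 0.07 m and z of each of bottle, jar, coplin in the frame of mat below 0.01 m and contact force between the fingers and jar below 0.3 N and x of jar in the frame of mat between -0.13 and 0.13 m and y of jar in the frame of mat between -0.07 and 0.07 m and contact force between the fingers and coplin below 0.3 N and x of coplin in the frame of mat between -0.13 and 0.13 m and y of coplin in the frame of mat between -0.07 and 0.07 m and distance of slidebox from where it was at the start of the episode below 0.03 m), for 0.2 s.
2. the slide box lies released in the middle of the tray, lengthwise, while all three containers stand on the mat (linear speed of each of bottle, jar, coplin, slidebox below 0.03 m/s and contact force between the fingers and bottle below 0.3 N and angle between each of bottle, jar, coplin, slidebox's own z axis and vertical below 0.12 rad and x of bottle in the frame of mat between -0.13 and 0.13 m and y of bottle in the frame of mat between -0.07 and 0.07 m and z of each of bottle, jar, coplin in the frame of mat below 0.01 m and contact force between the fingers and jar below 0.3 N and x of jar in the frame of mat between -0.13 and 0.13 m and y of jar in the frame of mat between -0.07 and 0.07 m and contact force between the fingers and coplin below 0.3 N and x of coplin in the frame of mat between -0.13 and 0.13 m and y of coplin in the frame of mat between -0.07 and 0.07 m and contact force between the fingers and slidebox below 0.3 N and horizontal distance between slidebox and tray below 0.015 m and angle between the x axis of slidebox and the x axis of tray, either way round below 0.2 rad and z of slidebox in the frame of tray below 0.01 m), for 0.2 s.
At the end, for the whole second after the job is handed in: The slide box lies flat on the tray within 15 mm of its centre and 0.2 rad of its length; each container stands upright on the stand within 15 mm of where it stood at the start; all released and at rest (linear speed of each of slidebox, bottle, jar, coplin below 0.03 m/s and contact force between the fingers and slidebox below 0.3 N and angle between each of slidebox, bottle, jar, coplin's own z axis and vertical below 0.12 rad and horizontal distance between slidebox and tray below 0.015 m and angle between the x axis of slidebox and the x axis of tray, either way round below 0.2 rad and z of slidebox in the frame of tray below 0.01 m and contact force between the fingers and bottle below 0.3 N and distance of each of bottle, jar, coplin from where it was at the start of the episode below 0.015 m and contact force between the fingers and jar below 0.3 N and contact force between the fingers and coplin below 0.3 N); the robot touches nothing.
It fails at once if the beaker, timer or dropper bottle is moved more than 30 mm (distance of any of beaker, timer, dropper from where it was at the start of the episode above 0.03 m).
It fails at once if a container is knocked over (more than 0.7 rad) (angle between any of bottle, jar, coplin's own z axis and vertical above 0.7 rad).
It fails at once if a container or the slide box is dropped (let fall more than about 2 cm: over 0.6 m/s while the fingers do not hold it) ((linear speed of bottle above 0.6 m/s and contact force between the fingers and bottle below 0.1 N) or (linear speed of jar above 0.6 m/s and contact force between the fingers and jar below 0.1 N) or (linear speed of coplin above 0.6 m/s and contact force between the fingers and coplin below 0.1 N) or (linear speed of slidebox above 0.6 m/s and contact force between the fingers and slidebox below 0.1 N)).
It also fails if it takes over 141 s, if anything falls off the work surface, if the arm or the gripper's body presses on something with over 40 N, if the wrist force passes 120 N, or if a joint passes its speed limit or range.

## Working session

There is one attempt and no reset: what is moved stays moved. The work goes in short steps, Python scripts to look and compute and a shell command to move; the robot and the scene stay as the last step left them, time stands still between calls to the robot, and variables do not carry over. Pictures are saved under pics/ and viewed, about 12 in all and at most 16, crops included, and the job is handed in when it is done.

```bash
mkdir -p pics; ls; cat > h.py <<'E'
import numpy as np, cv2
from workcell import bot
from scipy.spatial.transform import Rotation as R
def cal(n):
    c=bot.get_calibration(n); K=np.array(c["intrinsics"],float); D=np.array(c["D"],float)
    if "pose" in c: T=np.array(c["pose"],float)
    else:
        o=bot.get_obs(); W=np.eye(4); W[:3,:3]=R.from_euler("xyz",o["tcp_rot"],degrees=True).as_matrix(); W[:3,3]=o["ee_pos"]
        T=W@np.array(c["T_tool_cam"],float)
    return K,D,T
def ray(n,uv,z,C=None):
    K,D,T=C or cal(n)
    p=cv2.undistortPoints(np.array([[uv]],float),K,D)[0,0]
    d=T[:3,:3]@np.array([p[0],p[1],1]); o=T[:3,3]
    return o+d*(z-o[2])/d[2]
def proj(n,P,C=None):
    K,D,T=C or cal(n); Ti=np.linalg.inv(T)
    return cv2.projectPoints(np.array(P,float).reshape(-1,3),cv2.Rodrigues(Ti[:3,:3])[0],Ti[:3,3],K,D)[0][:,0]
def shot(n,f):
    C=cal(n); im=bot.camera(n); cv2.imwrite(f"pics/{f}.png",im[:,:,::-1]); return im,C
E
python3 - <<'E'
from h import *
np.set_printoptions(precision=3,suppress=True)
print(bot.get_obs())
shot("side","side0"); im,C=shot("top","top0")
print(C[2], cal("side")[2], bot.get_calibration("wrist"))
H=dict(stand=0,mat=0,tray=0,bottle=0,jar=0,coplin=0,slidebox=0,beaker=0,timer=0,dropper=0)
for t in H:
  for n in ("top","side"):
    for m in bot.mark_of(n,t)[:1]: print(n,t,round(m["confidence"],2),np.array(m["uv"]),ray(n,m["uv"],{'bottle':.008,'jar':.008,'coplin':.008,'slidebox':.008}.get(t,0)))
E
```

```text
pics
{'time': 0.0, 'q': array([-63.885,   5.011,  10.035,  95.101,  -0.   ,  89.999]), 'qd': array([ 0.001, -0.045,  0.007,  0.028,  0.036, -0.138]), 'joint_efforts': array([ -0.   , -52.039,  46.481,   0.016,   0.   ,  -0.   ]), 'ee_pos': array([ 0.242, -0.494,  0.231]), 'tcp_rot': array([-179.923,    0.   ,   26.116]), 'wrist_force': array([0.166, 0.457, 0.169]), 'torque': array([0.017, 0.059, 0.016]), 'opening': 0.08588857864226146}
[[ 0.008 -0.991  0.136  0.401]
 [-1.    -0.01  -0.014  0.   ]
 [ 0.015 -0.136 -0.991  1.246]
 [ 0.     0.     0.     1.   ]] [[-0.845 -0.345  0.409  0.1  ]
 [-0.535  0.562 -0.631  0.684]
 [-0.012 -0.752 -0.659  0.775]
 [ 0.     0.     0.     1.   ]] {'intrinsics': array([[289.388,   0.   , 256.686],
       [  0.   , 289.388, 187.697],
       [  0.   ,   0.   ,   1.   ]]), 'D': array([0.024, 0.   , 0.   , 0.   , 0.   ]), 'T_tool_cam': array([[-0.   , -0.963, -0.27 ,  0.067],
       [ 1.   , -0.   ,  0.   , -0.   ],
       [-0.   , -0.27 ,  0.963, -0.14 ],
       [ 0.   ,  0.   ,  0.   ,  1.   ]])}
top stand 0.56 [250.5 188.9] [0.577 0.016 0.   ]
side st
[... 203 characters left out ...]
.78 [201.7 310.8] [0.478 0.305 0.   ]
top bottle 0.57 [247.6 202.2] [0.539 0.024 0.008]
side bottle 0.73 [255.2 213.3] [0.533 0.019 0.008]
top jar 0.82 [222.7 203.3] [0.535 0.091 0.008]
side jar 0.9 [233.2 229.5] [0.548 0.092 0.008]
top coplin 0.83 [274.9 205.6] [ 0.53  -0.051  0.008]
side coplin 0.85 [271.3 194.4] [ 0.535 -0.059  0.008]
top slidebox 0.92 [249.1 183.7] [0.59  0.02  0.008]
side slidebox 0.46 [233.6 206.6] [0.591 0.027 0.008]
side beaker 0.66 [262.6 175. ] [ 0.6   -0.122  0.   ]
top timer 0.51 [207.8 174.8] [0.615 0.135 0.   ]
side timer 0.67 [198.6 231.9] [ 0.617  0.135 -0.   ]
top dropper 0.5 [155. 175.] [0.613 0.281 0.   ]
side dropper 0.78 [166.8 272.5] [0.601 0.268 0.   ]
```

```bash
python3 -c "
import cv2,numpy as np
a=cv2.imread('pics/top0.png');cv2.imwrite('pics/top0b.png',cv2.resize(a,(800,600)))"
```

```text
(no output)
```

View pics/top0b.png

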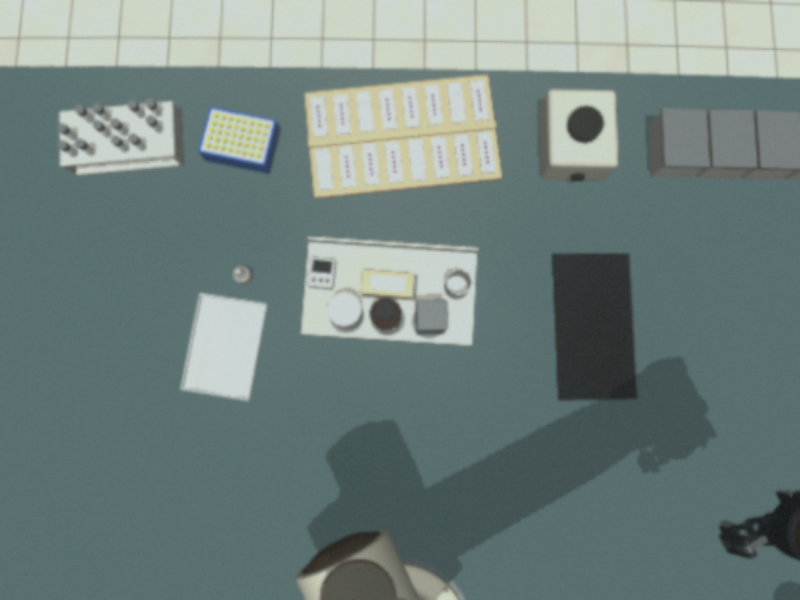

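View pics/side0.png

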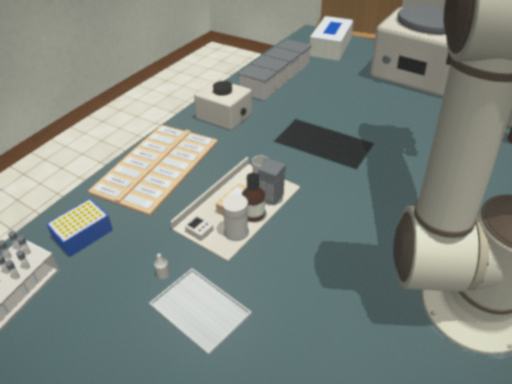

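The top view shows the stand in the centre with jar, bottle and coplin in a row from left to right, and the slide box behind them. The tray is on the left, rotated about -10°, and the mat is on the right. Next I'll fit the fixtures and start moving.

```bash
python3 - <<'E'
from h import *
np.set_printoptions(precision=3,suppress=True)
bot.camera("top"); C=cal("top")
for t,z,L in(("stand",.008,(.17,.3)),("mat",.003,(.26,.14)),("tray",.006,(.17,.12)),("slidebox",.04,(.09,.042))):
    ms=bot.masks_of("top",t)
    if not ms: print(t,"none"); continue
    m=ms[0]["pixels"].astype(np.uint8)
    c=max(cv2.findContours(m,0,2)[0],key=cv2.contourArea)[:,0]
    w=np.array([ray("top",p,z,C)[:2] for p in c])*1000
    r=cv2.minAreaRect(w.astype(np.float32)); print(t,round(ms[0]["confidence"],2),np.array(r[0]),np.array(r[1]),r[2])
for t,z in (("bottle",.126),("jar",.098),("coplin",.106)):
    ms=bot.masks_of("top",t)[0]; e=ms["extent"]; print(t,e)
E
python3 -m pendant '[[[4,0,0,0,0,0,100],[4,0,0,0,0,0,100],[0,0,0,0,0,0.1,100],[0,0,0,0,0,0.1,100],[0,0,-3,0,0,0,100]]]'
```

```text
stand 0.97 [584.051  21.071] [302.536 178.608] 86.15062713623047
mat 0.68 [ 525.655 -340.61 ] [265.86  140.758] 0.7187098264694214
tray 0.6 [483.525 307.537] [120.052 170.241] 81.3285903930664
slidebox 0.97 [590.121  23.954] [89.21  45.449] 85.7674560546875
bottle [236.8, 190.0, 254.2, 211.8]
jar [208.6, 187.5, 230.6, 211.8]
coplin [268.4, 193.7, 288.3, 212.8]
time: 1.92
ee_pos: [0.3155, -0.4563, 0.2555]
tcp_rot: [-179.5, 0.2, 14.0]
wrist_force: [-0.7, 0.2, 0.2]
opening: 0.0855
```

```bash
cat > d.py <<'E'
import sys; from h import *
x,y,z,yaw=map(float,sys.argv[1:5]); o=bot.get_obs(); r=R.from_euler("xyz",o["tcp_rot"],degrees=True)
d=r.inv().apply(np.array([x,y,z])-o["ee_pos"])*100
rv=(r.inv()*R.from_euler("xyz",[180,0,yaw],degrees=True)).as_rotvec()
print("t %.2f"%o["time"],"d cm",d.round(2),"turn",rv.round(3),"F",o["wrist_force"].round(1),"open",round(o["opening"],4),"pos",o["ee_pos"].round(4),"rows",np.ceil(max(np.abs(d).max()/4,np.abs(rv).max()/.12)))
E
python3 -m pendant '[[[4,0,0,0,0,-0.12,100],[4,0,0,0,0,-0.12,100],[4,0,0,0,0,-0.12,100],[4,0,0,0,0,-0.12,100],[4,0,0,0,0,-0.12,100]]]'
python3 -m pendant '[[[4,0,0,0,0,-0.12,100],[4,0,0,0,0,-0.12,100],[4,0,0,0,0,-0.12,100],[4,0,0,0,0,-0.12,100],[4,0,0,0,0,-0.12,100]]]'
python3 d.py 0.555 0.08 0.30 86
```

```text
time: 2.33
ee_pos: [0.4919, -0.3664, 0.2611]
tcp_rot: [-180.0, 0.1, 48.9]
wrist_force: [0.5, -0.6, 0.3]
opening: 0.0856
time: 2.75
ee_pos: [0.5875, -0.1842, 0.2574]
tcp_rot: [-179.8, -0.0, 84.7]
wrist_force: [0.2, -0.9, 0.0]
opening: 0.0854
t 2.75 d cm [26.01 -5.67 -4.23] turn [-0.004 -0.    -0.022] F [ 0.2 -0.9  0. ] open 0.0854 pos [ 0.5875 -0.1842  0.2574] rows 7.0
```

```bash

python3 -m pendant '[[[4,-1,-1,0,0,-0.02,100],[4,-1,-1,0,0,0,100],[4,-1,-1,0,0,0,100],[4,-1,-1,0,0,0,100],[4,-1,0,0,0,0,100]]]' >/dev/null
python3 -m pendant '[[[3,-0.5,0,0,0,0,100],[3,-0.2,0,0,0,0,100],[0,0,0,0,0,0,100],[0,0,0,0,0,0,100]]]'
python3 - <<'E'
from h import *
np.set_printoptions(precision=4,suppress=True)
im,C=shot("wrist","w1")
for t,z in (("stand",.0),("slidebox",.008),("bottle",.008),("jar",.008),("coplin",.008)):
    for m in bot.mark_of("wrist",t)[:1]: print(t,m["confidence"],m["uv"],ray("wrist",m["uv"],z,C))
for t,z in (("bottle",.126),("jar",.098),("coplin",.106),("slidebox",.04),("stand",.008)):
    ms=bot.masks_of("wrist",t)
    if not ms: continue
    m=ms[0]["pixels"].astype(np.uint8); c=max(cv2.findContours(m,0,2)[0],key=cv2.contourArea)[:,0]
    w=np.array([ray("wrist",p,z,C)[:2] for p in c])*1000
    r=cv2.minAreaRect(w.astype(np.float32)); print(t,np.array(r[0]),np.array(r[1]),r[2],ms[0]["extent"])
im=cv2.resize(im[:,:,::-1],(800,600)); cv2.imwrite("pics/w1b.png",im)
E
```

```text
time: 3.5
ee_pos: [0.5472, 0.0886, 0.2957]
tcp_rot: [-179.7, -0.2, 87.0]
wrist_force: [-0.4, -0.9, -0.4]
opening: 0.0852
stand 0.92 [281.5, 194.6] [ 0.5797  0.0221 -0.    ]
slidebox 0.57 [285.4, 193.1] [0.5852 0.0267 0.008 ]
bottle 0.82 [254.3, 194.8] [0.5371 0.0264 0.008 ]
jar 0.66 [251.6, 152.4] [0.5367 0.0923 0.008 ]
coplin 0.9 [254.2, 239.7] [ 0.5329 -0.0493  0.008 ]
bottle [535.8752  43.4544] [62.7364 45.5981] 87.14591979980469 [234.1, 184.5, 271.8, 237.1]
jar [539.582   94.4175] [59.3434 56.1095] 43.19170379638672 [228.3, 136.4, 274.3, 189.5]
coplin [529.8874 -30.3868] [49.2787 88.0089] 1.3394031524658203 [234.5, 223.6, 275.1, 289.2]
slidebox [590.4509  26.6385] [94.4084 44.5222] 85.4773941040039 [273.6, 167.8, 308.2, 229.5]
stand [584.2243  13.7169] [311.341  176.2171] 86.86442565917969 [227.3, 94.9, 353.7, 288.2]
```

View pics/w1b.png

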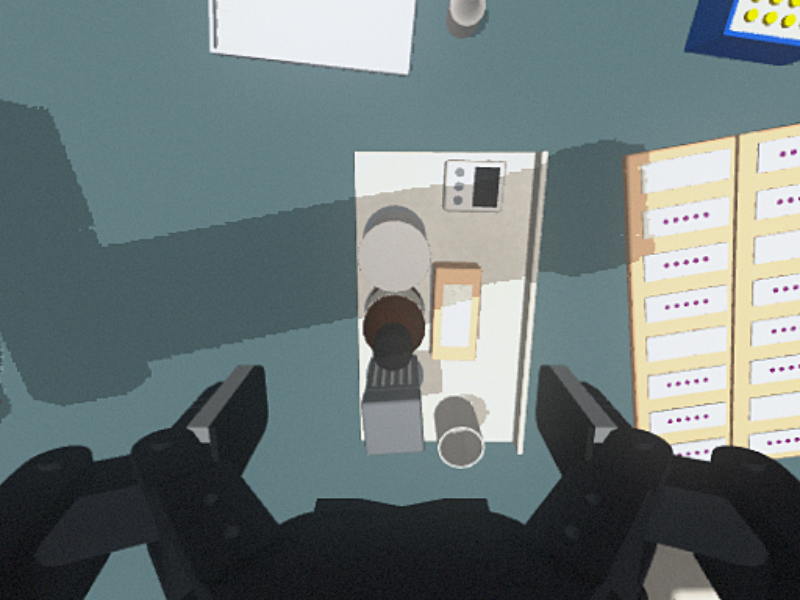

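The wrist view shows the row clearly, in scaled pixels: jar (394,256), bottle (394,330), coplin (392,420). The box is at (457,310), and positions agree across the cameras. First I'll take the coplin, gripping it across x.

```bash
python3 d.py 0.532 -0.051 0.17 86
```

```text
t 4.05 d cm [-13.89  -0.71  12.5 ] turn [-0.006 -0.004  0.015] F [-0.1  0.2  0.9] open 0.0854 pos [0.5474 0.0868 0.2955] rows 4.0
```

```bash

python3 -m pendant '[[[-3.6,-0.2,1,-0.006,-0.004,0.015,100],[-3.6,-0.2,3,0,0,0,100],[-3.6,-0.2,4,0,0,0,100],[-3,-0.1,4,0,0,0,100],[0,0,0.5,0,0,0,100]]]'
python3 d.py 0.532 -0.051 0.072 86
```

```text
time: 4.47
ee_pos: [0.5335, -0.0394, 0.1838]
tcp_rot: [179.6, -0.0, 86.2]
wrist_force: [-0.9, 0.3, -1.2]
opening: 0.0852
t 4.47 d cm [-1.17 -0.14 11.18] turn [ 0.006 -0.001  0.003] F [-0.9  0.3 -1.2] open 0.0852 pos [ 0.5335 -0.0394  0.1838] rows 3.0
```

```bash

python3 -m pendant '[[[-0.8,-0.1,0,0,0,0,100],[0,0,0,0,0,0,100],[0,0,0,0,0,0,100]]]'
python3 - <<'E'
from h import *
np.set_printoptions(precision=4,suppress=True)
im,C=shot("wrist","w2")
# predicted outlines of coplin lid at candidate pose
a=np.deg2rad(-4);
for cx,cy,hw,z in ((.532,-.051,.025,.106),):
    P=[[cx+np.cos(a)*u-np.sin(a)*v,cy+np.sin(a)*u+np.cos(a)*v,z] for u,v in ((-hw,-hw),(hw,-hw),(hw,hw),(-hw,hw))]
    cv2.polylines(im,[proj("wrist",P,C).round().astype(np.int32)],True,(255,0,0))
cv2.imwrite("pics/w2b.png",cv2.resize(im[:,:,::-1],(800,600)))
for m in bot.mark_of("wrist","coplin")[:1]: print(m["confidence"],ray("wrist",m["uv"],.008,C))
E
python3 d.py 0.532 -0.051 0.072 86
```

```text
time: 4.72
ee_pos: [0.5309, -0.0489, 0.1833]
tcp_rot: [179.8, -0.0, 86.0]
wrist_force: [0.8, 0.5, -0.1]
opening: 0.0854
0.73 [ 0.5308 -0.0485  0.008 ]
t 4.82 d cm [-0.25  0.03 11.17] turn [ 0.005 -0.001  0.001] F [ 0.3  0.6 -0.1] open 0.0854 pos [ 0.5313 -0.0485  0.1837] rows 3.0
```

View pics/w2b.png

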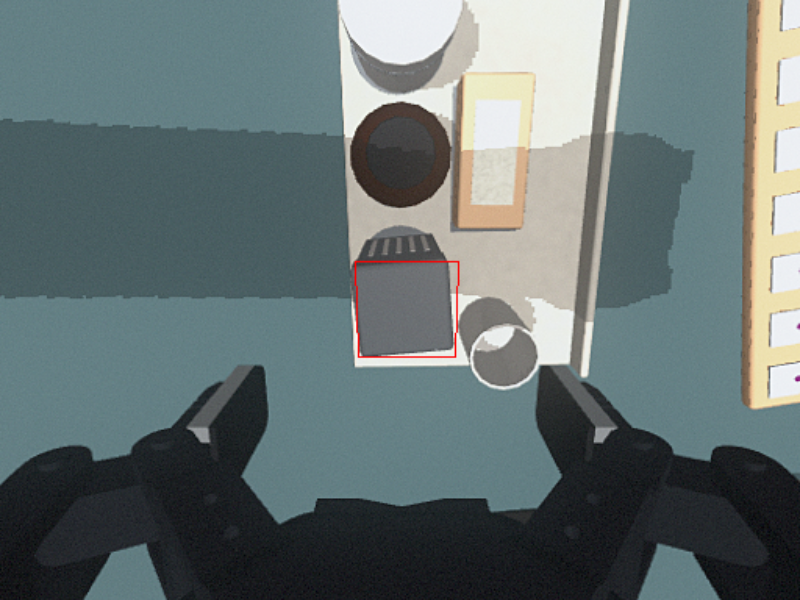

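The coplin lid is at scaled pixel (405,309), within about 1 mm of the prediction. The bottle is at (400,155) and the beaker at (503,355), which is clear of the fingers. Going down to grasp.

```bash

python3 -m pendant '[[[-0.1,0,3.5,0,0,0,100],[-0.1,0,3.5,0,0,0,100],[0,0,2.5,0,0,0,100],[0,0,1.2,0,0,0,100],[0,0,0.4,0,0,0,100]]]' 40 >/dev/null; python3 d.py 0.531 -0.05 0.072 86
python3 -m pendant '[[[0,0,0,0,0,0,20],[0,0,0,0,0,0,20],[0,0,0,0,0,0,20],[0,0,0,0,0,0,20],[0,0,0,0,0,0,20]]]' 40; python3 -m pendant '[[[0,0,0,0,0,0,20],[0,0,0,0,0,0,20],[0,0,0,0,0,0,20]]]' 40
```

```text
t 5.23 d cm [-0.36 -0.74  0.54] turn [ 0.021 -0.001  0.007] F [-1.1 -0.2  0.3] open 0.0858 pos [ 0.5385 -0.0469  0.0775] rows 1.0
time: 5.65
ee_pos: [0.5408, -0.0451, 0.082]
tcp_rot: [178.6, -0.1, 86.6]
wrist_force: [-0.4, 0.8, -1.5]
opening: 0.0514
time: 5.9
ee_pos: [0.5415, -0.0452, 0.0832]
tcp_rot: [178.5, -0.1, 86.6]
wrist_force: [0.2, 0.4, -2.5]
opening: 0.0508
```

The pose drifted while the fingers closed (z 0.083 and x +1 cm), so the grip is high on the lid. I'll regrasp lower.

```bash

python3 -m pendant '[[[0,0,0,0,0,0,100],[0,0,0,0,0,0,100],[0,0,0,0,0,0,100]]]' 40 >/dev/null; python3 d.py 0.536 -0.048 0.070 86
python3 -m pendant '[[[0,-0.3,0.6,0.02,0,0.008,100],[0,0,0.6,0,0,0,100],[0,0,0.1,0,0,0,100]]]' 40 >/dev/null; python3 d.py 0.536 -0.048 0.070 86
```

```text
t 6.15 d cm [-0.3  -0.61  1.37] turn [ 0.028 -0.001  0.009] F [ 0.  -1.4  0.5] open 0.0839 pos [ 0.5419 -0.0454  0.0839] rows 1.0
t 6.40 d cm [-0.29 -0.31  0.05] turn [ 0.008 -0.001  0.   ] F [-0.4  0.7 -0.4] open 0.0855 pos [ 0.5393 -0.0453  0.0705] rows 1.0
```

```bash

python3 -m pendant '[[[-0.2,-0.3,0.1,0.008,0,0,20],[0,0,0,0,0,0,20],[0,0,0,0,0,0,20],[0,0,0,0,0,0,20],[0,0,0,0,0,0,20]]]' 40 >/dev/null;python3 -m pendant '[[[0,0,0,0,0,0,20],[0,0,0,0,0,0,20]]]' 40 >/dev/null; python3 d.py 0.536 -0.048 0.070 86
python3 -m pendant '[[[0,0,-1,0,0,0,20],[0,0,-2,0,0,0,20],[0,0,-3,0,0,0,20],[0,0,-3,0,0,0,20],[0,0,-2,0,0,0,20]]]' 40;python3 d.py 0.58 -0.31 0.155 86
```

```text
t 6.98 d cm [-0.07  0.07 -0.17] turn [-0.003 -0.001  0.   ] F [-0.2  0.3  0.1] open 0.0501 pos [ 0.5353 -0.0473  0.0683] rows 1.0
time: 7.4
ee_pos: [0.5319, -0.0471, 0.1779]
tcp_rot: [-179.1, -0.1, 86.0]
wrist_force: [0.8, 0.7, -2.8]
opening: 0.0501
t 7.40 d cm [-25.9    6.65   2.15] turn [-0.015 -0.001  0.001] F [ 0.8  0.7 -2.8] open 0.0501 pos [ 0.5319 -0.0471  0.1779] rows 7.0
```

```bash

python3 -m pendant '[[[-3,0.8,0,-0.01,0,0,20],[-3.7,1,0,0,0,0,20],[-3.7,1,0,0,0,0,20],[-3.7,1,0,0,0,0,20],[-3.7,1,0.5,0,0,0,20]]]' 40 >/dev/null
python3 -m pendant '[[[-3.7,1,1,0,0,0,20],[-3,0.6,1,0,0,0,20],[-1.5,0,1,0,0,0,20],[0,0,0,0,0,0,20]]]' 40 >/dev/null;python3 d.py 0.58 -0.31 0.0635 86
```

```text
t 8.15 d cm [ 1.18 -0.43  9.12] turn [0.01  0.001 0.006] F [-0.1  1.  -2.7] open 0.0501 pos [ 0.5827 -0.3219  0.1547] rows 3.0
```

```bash

python3 -m pendant '[[[0.8,-0.3,2,0.01,0,0.006,20],[0.2,-0.2,2.2,0,0,0,20],[0,0,2,0,0,0,20],[0,0,1.2,0,0,0,20],[0,0,0.3,0,0,0,20]]]' 40 >/dev/null;python3 d.py 0.58 -0.31 0.0635 86
```

```text
t 8.57 d cm [0.03 0.2  1.4 ] turn [ 0.     0.    -0.002] F [-0.4 -0.8 -1.5] open 0.0499 pos [ 0.5779 -0.3101  0.0775] rows 1.0
```

```bash

python3 -m pendant '[[[0,0.2,0.7,0,0,0,20],[0,0,0.5,0,0,0,20],[0,0,0.2,0,0,0,20],[0,0,0,0,0,0,20]]]' 40 >/dev/null;python3 d.py 0.58 -0.31 0.0635 86
```

```text
t 8.90 d cm [-0.12 -0.09  0.12] turn [0.002 0.    0.   ] F [ 1.1  0.6 -3.2] open 0.05 pos [ 0.581  -0.3089  0.0647] rows 1.0
```

```bash

python3 -m pendant '[[[0,0,0.15,0,0,0,20],[0,0,0,0,0,0,20],[0,0,0,0,0,0,75],[0,0,0,0,0,0,100],[0,0,0,0,0,0,100]]]' 40
python3 -m pendant '[[[0,0,-2,0,0,0,100],[0,0,-3,0,0,0,100],[0,0,-4,0,0,0,100],[0,0,-3,0,0,0,100],[0,0,-1,0,0,0,100]]]' 40 >/dev/null;python3 d.py 0.537 0.025 0.20 86
python3 - <<'E'
from h import *
T=np.eye(4);T[:3,:3]=R.from_euler("xyz",[179.8,0,86],degrees=True).as_matrix();T[:3,3]=[.5309,-.0489,.1833]
c=bot.get_calibration("wrist"); C=(np.array(c["intrinsics"]),np.array(c["D"]),T@np.array(c["T_tool_cam"]))
print("bottle",ray("wrist",(256,98.5),.126,C),"body",ray("wrist",(256,98.5),.074,C))
E
```

```text
time: 9.32
ee_pos: [0.5826, -0.3098, 0.0668]
tcp_rot: [179.6, 0.2, 86.0]
wrist_force: [0.3, -0.1, 0.4]
opening: 0.0833
t 9.73 d cm [32.98 -6.61 -0.13] turn [ 0.002  0.    -0.   ] F [ 0.7 -0.5  0.6] open 0.0854 pos [ 0.5798 -0.3086  0.199 ] rows 9.0
bottle [0.53416814 0.02385851 0.126     ] body [0.53432916 0.02512304 0.074     ]
```

```bash

python3 -m pendant '[[[3,-0.5,0,0,0,0,100],[4,-0.9,0,0,0,0,100],[4,-0.9,0,0,0,0,100],[4,-0.9,0,0,0,0,100],[4,-0.9,0,0,0,0,100]]]' 40 >/dev/null
python3 -m pendant '[[[4,-0.9,0,0,0,0,100],[4,-0.8,0,0,0,0,100],[3,-0.5,0,0,0,0,100],[1.5,-0.3,0.3,0,0,0,100],[0,0,0,0,0,0,100]]]' 40 >/dev/null
python3 - <<'E'
from h import *
np.set_printoptions(precision=4,suppress=True)
im,C=shot("wrist","w3")
for t in("bottle","jar","slidebox"):
  for m in bot.mark_of("wrist",t)[:1]: print(t,m["confidence"],ray("wrist",m["uv"],.008,C))
  for m in bot.masks_of("wrist",t)[:1]: print(m["extent"])
cv2.imwrite("pics/w3b.png",cv2.resize(im[:,:,::-1],(640,480)))
E
python3 d.py 0.534 0.024 0.091 86
```

```text
bottle 0.59 [0.5356 0.0258 0.008 ]
[225.5, 139.9, 279.4, 202.6]
jar 0.67 [0.5804 0.0217 0.008 ]
[214.5, 63.5, 283.6, 134.6]
slidebox 0.93 [0.5897 0.0253 0.008 ]
[280.1, 119.7, 325.3, 202.0]
t 10.92 d cm [ 1.01 -0.67 11.25] turn [ 0.02   0.004 -0.012] F [ 0.4 -0.2  0.7] open 0.0853 pos [0.5376 0.014  0.2037] rows 3.0
```

View pics/w3b.png

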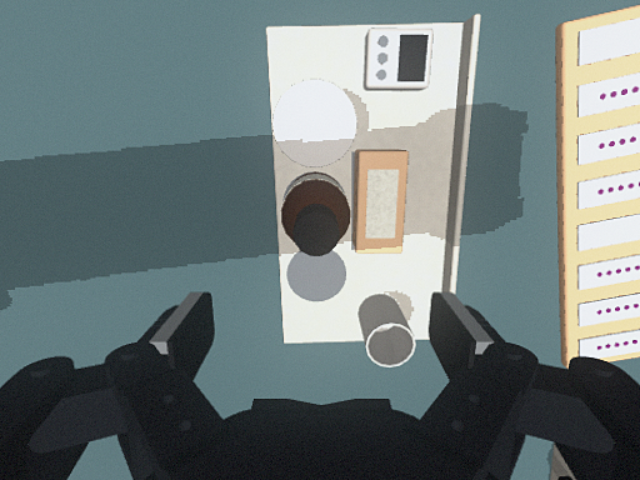

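The bottle cap is at (318,230), the jar lid at (314,122) and the box at (381,200), unmoved. The coplin's spot is now empty. Descending on the bottle.

```bash

python3 -m pendant '[[[0.6,-0.4,2,0.02,0,-0.012,100],[0.3,-0.2,2.5,0,0,0,100],[0.1,0,2.5,0,0,0,100],[0,0,1.7,0,0,0,100],[0,0,0.5,0,0,0,100]]]' 40 >/dev/null;python3 d.py 0.535 0.025 0.091 86
```

```text
t 11.33 d cm [ 0.54 -0.04  1.94] turn [ 0.004  0.004 -0.007] F [ 0.3  0.1 -0.3] open 0.0851 pos [0.5349 0.0197 0.1104] rows 1.0
```

```bash

python3 -m pendant '[[[0.4,-0.05,1,0,0,-0.005,100],[0.1,0,0.7,0,0,0,100],[0,0,0.2,0,0,0,100],[0,0,0,0,0,0,100]]]' 40 >/dev/null;python3 d.py 0.535 0.025 0.091 86
```

```text
t 11.67 d cm [ 0.17 -0.02 -0.11] turn [ 0.003  0.004 -0.004] F [ 0.1 -0.3  0.4] open 0.0854 pos [0.5351 0.0233 0.0899] rows 1.0
```

```bash

python3 -m pendant '[[[0.1,0,0,0,0,0,5],[0,0,0,0,0,0,5],[0,0,0,0,0,0,5],[0,0,0,0,0,0,5],[0,0,0,0,0,0,5]]]' 40 >/dev/null;python3 -m pendant '[[[0,0,0,0,0,0,5],[0,0,0,0,0,0,5],[0,0,0,0,0,0,5],[0,0,0,0,0,0,5]]]' 40 >/dev/null; python3 d.py 0.535 0.025 0.091 86
python3 -m pendant '[[[0,0,-1,0,0,0,5],[0,0,-2,0,0,0,5],[0,0,-2.5,0,0,0,5],[0,0,-2,0,0,0,5],[0,0,-0.5,0,0,0,5]]]' 40;python3 d.py 0.515 -0.375 0.165 86
```

```text
t 12.42 d cm [ 0.04 -0.17  0.2 ] turn [ 0.007  0.004 -0.004] F [0.9 1.1 0.2] open 0.0289 pos [0.5366 0.0245 0.093 ] rows 1.0
time: 12.83
ee_pos: [0.534, 0.0247, 0.1753]
tcp_rot: [179.9, 0.3, 85.8]
wrist_force: [1.1, -0.1, -2.6]
opening: 0.0287
t 12.83 d cm [-40.     1.04   1.21] turn [ 0.001  0.004 -0.004] F [ 1.1 -0.1 -2.6] open 0.0287 pos [0.534  0.0247 0.1753] rows 11.0
```

```bash

python3 -m pendant '[[[-2.5,0.2,-1,0,0,0,5],[-4,0.2,-1.5,0,0,0,5],[-4,0.2,-1,0,0,0,5],[-4,0.2,0,0,0,0,5],[-4,0.2,0,0,0,0,5]]]' 40 >/dev/null
python3 -m pendant '[[[-4,0.1,0,0,0,0,5],[-4,0.1,0,0,0,0,5],[-4,0.1,0,0,0,0,5],[-4,0.1,0,0,0,0,5],[-3,0,0,0,0,0,5]]]' 40 >/dev/null
python3 -m pendant '[[[-1.5,0,0,0,0,0,5],[0,0,0,0,0,0,5],[0,0,0,0,0,0,5]]]' 40 >/dev/null;python3 d.py 0.515 -0.375 0.088 86
```

```text
t 13.92 d cm [ 0.76 -0.42 12.29] turn [0.002 0.002 0.   ] F [-0.8  0.6 -3.4] open 0.0288 pos [ 0.5184 -0.3825  0.2109] rows 4.0
```

```bash

python3 -m pendant '[[[0.5,-0.3,2,0,0,0,5],[0.1,-0.1,3,0,0,0,5],[0,0,3,0,0,0,5],[0,0,2,0,0,0,5],[0,0,0.5,0,0,0,5]]]' 40 >/dev/null;python3 d.py 0.515 -0.375 0.088 86
```

```text
t 14.33 d cm [-0.22 -0.15  1.6 ] turn [0.006 0.004 0.003] F [-0.7  0.3 -2.3] open 0.0288 pos [ 0.5165 -0.3728  0.104 ] rows 1.0
```

```bash

python3 -m pendant '[[[0,-0.1,0.8,0.005,0.003,0.003,5],[0,0,0.6,0,0,0,5],[0,0,0.2,0,0,0,5],[0,0,0,0,0,0,5]]]' 40 >/dev/null;python3 d.py 0.515 -0.375 0.088 86
```

```text
t 14.67 d cm [-0.48 -0.11  0.11] turn [0.001 0.001 0.002] F [-0.6 -0.3 -1.7] open 0.0287 pos [ 0.5164 -0.3703  0.089 ] rows 1.0
```

```bash

python3 -m pendant '[[[0,0,0.15,0,0,0,5],[0,0,0,0,0,0,5],[0,0,0,0,0,0,40],[0,0,0,0,0,0,70],[0,0,0,0,0,0,100]]]' 40
python3 -m pendant '[[[0,0,0,0,0,0,100],[0,0,-2,0,0,0,100],[0,0,-3,0,0,0,100],[0,0,-4,0,0,0,100],[0,0,-2,0,0,0,100]]]' 40 >/dev/null;python3 d.py 0.537 0.092 0.18 86
```

```text
time: 15.08
ee_pos: [0.5184, -0.3713, 0.0917]
tcp_rot: [179.6, 0.2, 86.1]
wrist_force: [0.5, 0.3, 0.9]
opening: 0.0573
t 15.50 d cm [46.2  -0.97  2.03] turn [-0.001 -0.001  0.002] F [ 1.4  0.3 -0.1] open 0.0855 pos [ 0.5155 -0.3696  0.1999] rows 12.0
```

```bash

python3 -m pendant '[[[3,0,0,0,0,0,100],[4,-0.1,0,0,0,0,100],[4,-0.1,0,0,0,0,100],[4,-0.1,0,0,0,0,100],[4,-0.1,0,0,0,0,100]]]' 40 >/dev/null
python3 -m pendant '[[[4,-0.1,0,0,0,0,100],[4,-0.1,0,0,0,0,100],[4,-0.1,0,0,0,0,100],[4,-0.1,0,0,0,0,100],[4,-0.1,0,0,0,0,100]]]' 40 >/dev/null
python3 -m pendant '[[[3,-0.1,0.3,0,0,0,100],[1.5,0,0.3,0,0,0,100],[0,0,0,0,0,0,100],[0,0,0,0,0,0,100]]]' 40 >/dev/null
python3 - <<'E'
from h import *
np.set_printoptions(precision=4,suppress=True)
im,C=shot("wrist","w4")
for t in("jar","slidebox"):
  for m in bot.mark_of("wrist",t)[:1]: print(t,m["confidence"],ray("wrist",m["uv"],.008,C))
for m in bot.masks_of("wrist","jar")[:1]:
  e=m["extent"]; print(e, ray("wrist",((e[0]+e[2])/2,(e[1]+e[3])/2),.09,C))
cv2.imwrite("pics/w4b.png",cv2.resize(im[:,:,::-1],(640,480)))
E
python3 d.py 0.537 0.093 0.067 86
```

```text
jar 0.96 [0.5376 0.0913 0.008 ]
slidebox 0.84 [0.5892 0.0238 0.008 ]
[222.0, 137.3, 286.2, 205.1] [0.5369 0.0931 0.09  ]
t 16.87 d cm [ 1.41 -0.45 13.49] turn [ 0.017  0.004 -0.006] F [-0.5 -0.8 -0.1] open 0.0854 pos [0.5382 0.0792 0.202 ] rows 4.0
```

View pics/w4b.png

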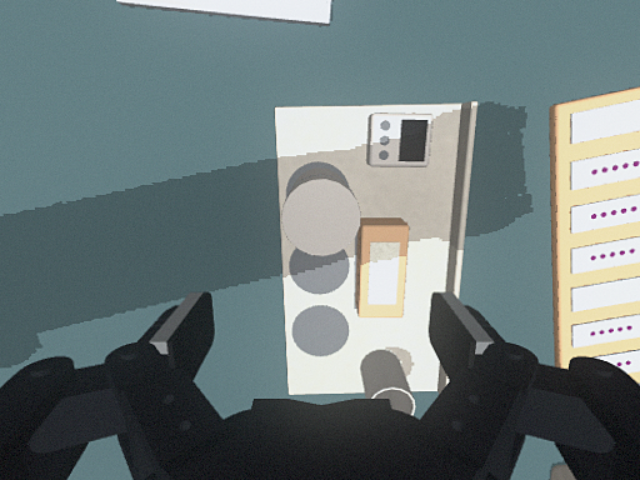

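The jar lid is at (321,217). The two spots already cleared show as grey discs at (320,268) and (321,331). Descending on the jar.

```bash

python3 -m pendant '[[[0.8,-0.3,2.5,0.015,0,-0.006,100],[0.4,-0.1,3,0,0,0,100],[0.2,0,3,0,0,0,100],[0,0,2.5,0,0,0,100],[0,0,0.5,0,0,0,100]]]' 40 >/dev/null;python3 d.py 0.537 0.092 0.067 86
```

```text
t 17.28 d cm [ 0.42 -0.23  2.01] turn [ 0.01   0.002 -0.009] F [-1.4 -0.1 -0.5] open 0.085 pos [0.5388 0.0877 0.0871] rows 1.0
```

```bash

python3 -m pendant '[[[0.3,-0.2,1,0.008,0,-0.006,100],[0.1,0,0.8,0,0,0,100],[0,0,0.2,0,0,0,100],[0,0,0,0,0,0,100]]]' 40 >/dev/null;python3 d.py 0.537 0.092 0.067 86
python3 -m pendant '[[[0.1,0,0,0,0,0,20],[0,0,0,0,0,0,20],[0,0,0,0,0,0,20],[0,0,0,0,0,0,20],[0,0,0,0,0,0,20]]]' 40 >/dev/null;python3 -m pendant '[[[0,0,0,0,0,0,20],[0,0,0,0,0,0,20]]]' 40 >/dev/null; python3 d.py 0.537 0.092 0.067 86
```

```text
t 17.62 d cm [ 0.23 -0.08  0.01] turn [ 0.001  0.002 -0.006] F [ 0.5 -0.6  0.5] open 0.0851 pos [0.5376 0.0897 0.0671] rows 1.0
t 18.20 d cm [ 0.06 -0.3   0.43] turn [ 0.007  0.001 -0.006] F [-0.9 -0.5 -1.9] open 0.0547 pos [0.5399 0.0912 0.0713] rows 1.0
```

```bash

python3 -m pendant '[[[0,0,-1,0,0,0,20],[0,0,-2,0,0,0,20],[0,0,-3,0,0,0,20],[0,0,-3,0,0,0,20],[0,0,-2,0,0,0,20]]]' 40;
python3 -m pendant '[[[-2.5,0.7,0,0,0,0,20],[-4,0.9,0,0,0,0,20],[-4,0.9,0,0,0,0,20],[-4,0.9,0,0,0,0,20],[-4,0.9,0,0,0,0,20]]]' 40 >/dev/null; python3 d.py 0.445 -0.315 0.18 86
```

```text
time: 18.62
ee_pos: [0.5356, 0.0908, 0.1816]
tcp_rot: [-179.8, 0.2, 85.7]
wrist_force: [0.1, -1.1, -0.7]
opening: 0.055
t 19.03 d cm [-22.69 -10.89   1.3 ] turn [0.01  0.    0.007] F [ 0.5  1.1 -1.6] open 0.055 pos [ 0.5678 -0.0954  0.194 ] rows 6.0
```

```bash

python3 -m pendant '[[[-3.5,-2,0,0,0,0,20],[-3.7,-2.5,0,0,0,0,20],[-3.7,-2.5,0,0,0,0,20],[-3.7,-2.2,0,0,0,0,20],[-3.7,-1.5,0,0,0,0,20]]]' 40 >/dev/null
python3 -m pendant '[[[-2.8,-0.4,0,0,0,0,20],[-1.4,0,0,0,0,0,20],[0,0,0,0,0,0,20],[0,0,0,0,0,0,20]]]' 40 >/dev/null; python3 d.py 0.445 -0.315 0.063 86
```

```text
t 19.78 d cm [ 0.57  0.17 13.44] turn [ 0.011  0.003 -0.002] F [-0.3  0.3 -1.6] open 0.0549 pos [ 0.4415 -0.32    0.1974] rows 4.0
```

```bash

python3 -m pendant '[[[0.3,0,2.5,0.01,0,0,20],[0.1,0,3,0,0,0,20],[0,0,3,0,0,0,20],[0,0,1.8,0,0,0,20],[0,0,0.4,0,0,0,20]]]' 40 >/dev/null;python3 d.py 0.445 -0.315 0.066 86
```

```text
t 20.20 d cm [-0.14 -0.03  2.55] turn [0.007 0.006 0.001] F [-0.   0.2 -1.2] open 0.0547 pos [ 0.4452 -0.3135  0.0915] rows 1.0
```

```bash

python3 -m pendant '[[[0,0,1,0.007,0.006,0,20],[0,0,0.9,0,0,0,20],[0,0,0.4,0,0,0,20],[0,0,0.1,0,0,0,20]]]' 40 >/dev/null;python3 d.py 0.445 -0.315 0.066 86
python3 -m pendant '[[[0,0,0.1,0,0,0,20],[0,0,0.1,0,0,0,20],[0,0,0,0,0,0,20]]]' 40 >/dev/null;python3 d.py 0.445 -0.315 0.066 86
```

```text
t 20.53 d cm [-0.37 -0.16  0.16] turn [ 0.    -0.001  0.005] F [ 0.2 -0.3 -1.5] open 0.055 pos [ 0.4468 -0.3114  0.0676] rows 1.0
t 20.78 d cm [-0.33 -0.25  0.11] turn [0.002 0.001 0.005] F [-0.1 -0.5 -1.4] open 0.0546 pos [ 0.4478 -0.3119  0.0672] rows 1.0
```

```bash

for i in 1; do python3 -m pendant '[[[0,0,0.2,0,0,0,20],[0,0,0.1,0,0,0,20],[0,0,0,0,0,0,20]]]' 40 >/dev/null;python3 d.py 0.445 -0.315 0.066 86
python3 -m pendant '[[[0,0,0.2,0,0,0,20],[0,0,0.1,0,0,0,20],[0,0,0,0,0,0,20]]]' 40 >/dev/null;python3 d.py 0.445 -0.315 0.066 86; done
```

```text
t 21.03 d cm [-0.27 -0.31 -0.07] turn [0.004 0.002 0.004] F [ 0.6 -0.  -1.7] open 0.0549 pos [ 0.4483 -0.3125  0.0653] rows 1.0
t 21.28 d cm [-0.2  -0.34 -0.07] turn [0.006 0.004 0.004] F [ 0.5 -0.6 -1.2] open 0.0547 pos [ 0.4485 -0.3133  0.0654] rows 1.0
```

```bash

python3 -m pendant '[[[0,-0.1,0.3,0,0,0,20],[0,0,0.2,0,0,0,20],[0,0,0,0,0,0,20]]]' 40 >/dev/null;python3 d.py 0.445 -0.315 0.066 86
python3 -m pendant '[[[0,0,0,0,0,0,65],[0,0,0,0,0,0,70],[0,0,0,0,0,0,80],[0,0,0,0,0,0,100],[0,0,0,0,0,0,100]]]' 40 >/dev/null
python3 -m pendant '[[[0,0,-2,0,0,0,100],[0,0,-3,0,0,0,100],[0,0,-4,0,0,0,100],[0,0,-3,0,0,0,100],[0,0,-2,0,0,0,100]]]' 40;python3 d.py 0.57 0 0.25 86
```

```text
t 21.53 d cm [-0.08 -0.37 -0.04] turn [0.012 0.008 0.004] F [ 0.2  0.2 -2. ] open 0.0555 pos [ 0.4487 -0.3145  0.0657] rows 1.0
time: 22.37
ee_pos: [0.4446, -0.3114, 0.2028]
tcp_rot: [179.9, 0.1, 86.2]
wrist_force: [0.4, -1.3, 0.8]
opening: 0.0857
t 22.37 d cm [31.89 10.45 -4.77] turn [0.001 0.002 0.004] F [ 0.4 -1.3  0.8] open 0.0857 pos [ 0.4446 -0.3114  0.2028] rows 8.0
```

```bash

python3 -m pendant '[[[3,1,0,0,0,0,100],[4,1.7,0,0,0,0,100],[4,1.7,0,0,0,0,100],[4,1.7,0,0,0,0,100],[4,1.7,0,0,0,0,100]]]' 40 >/dev/null
python3 -m pendant '[[[4,1.7,0,0,0,0,100],[4,1.2,0,0,0,0,100],[3.5,0.7,0,0,0,0,100],[2,0,0,0,0,0,100],[0,0,0,0,0,0,100]]]' 40 >/dev/null
python3 -m pendant '[[[0,0,1,0,0,0,100],[0,0,0,0,0,0,100],[0,0,0,0,0,0,100]]]' 40 >/dev/null
python3 - <<'E'
from h import *
np.set_printoptions(precision=4,suppress=True)
im2,_=shot("top","t5"); im,C=shot("wrist","w5")
for m in bot.mark_of("wrist","slidebox")[:1]: print(m["confidence"],ray("wrist",m["uv"],.008,C))
for m in bot.masks_of("wrist","slidebox")[:1]:
  e=m["extent"]; c=max(cv2.findContours(m["pixels"].astype(np.uint8),0,2)[0],key=cv2.contourArea)[:,0]
  r=cv2.minAreaRect(np.array([ray("wrist",p,.035,C)[:2]*1000 for p in c]).astype(np.float32)); print(r)
for t in("bottle","jar","coplin"):
  for m in bot.mark_of("top",t)[:1]: print(t,m["confidence"],ray("top",m["uv"],.003))
cv2.imwrite("pics/w5b.png",np.vstack([cv2.resize(im[:,:,::-1],(512,384)),im2[130:300,:,::-1]]))
E
python3 d.py 0.589 0.024 0.025 86
```

```text
0.85 [0.5876 0.0269 0.008 ]
((591.3140869140625, 22.54300880432129), (89.50949096679688, 43.59068298339844), 86.1703872680664)
bottle 0.91 [ 0.5171 -0.3757  0.003 ]
jar 0.65 [ 0.4475 -0.3148  0.003 ]
coplin 0.76 [ 0.5859 -0.3163  0.003 ]
t 23.80 d cm [ 1.95  0.21 17.09] turn [ 0.011  0.007 -0.001] F [-0.9 -0.7 -0.3] open 0.0857 pos [0.5837 0.006  0.196 ] rows 5.0
```

View pics/w5b.png

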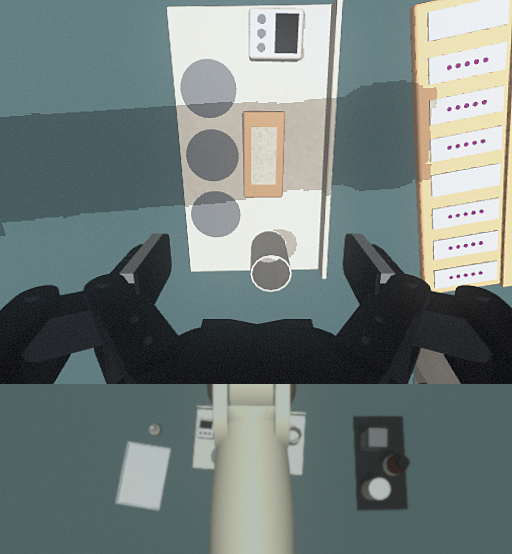

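All three containers are standing on the mat. In the wrist view the slide box is at (264,153) with the fingers straddling it freely. Descending on the box.

```bash

python3 -m pendant '[[[0.9,0.1,2.5,0.01,0.006,0,100],[0.5,0,3.5,0,0,0,100],[0.2,0,3.5,0,0,0,100],[0,0,2.5,0,0,0,100],[0,0,0.5,0,0,0,100]]]' 40 >/dev/null;python3 d.py 0.588 0.025 0.012 86
```

```text
t 24.22 d cm [ 0.41 -0.22  5.94] turn [ 0.011 -0.    -0.004] F [-1.5  0.5 -0.3] open 0.0851 pos [0.5892 0.0208 0.0715] rows 2.0
```

```bash

python3 -m pendant '[[[0.2,-0.2,1.5,0.01,0,0,100],[0.1,0,2,0,0,0,100],[0,0,1.5,0,0,0,100],[0,0,0.5,0,0,0,100],[0,0,0,0,0,0,100]]]' 40 >/dev/null;python3 d.py 0.588 0.025 0.012 86
```

```text
t 24.63 d cm [ 0.11 -0.05  0.41] turn [ 0.001 -0.001 -0.005] F [0.1 0.1 0.8] open 0.0851 pos [0.5884 0.0238 0.0161] rows 1.0
```

```bash

python3 -m pendant '[[[0,0,0.3,0,0,0,100],[0,0,0.1,0,0,0,60],[0,0,0,0,0,0,20],[0,0,0,0,0,0,20],[0,0,0,0,0,0,20]]]' 40 >/dev/null;python3 -m pendant '[[[0,0,0,0,0,0,20],[0,0,0,0,0,0,20],[0,0,0,0,0,0,20],[0,0,0,0,0,0,20],[0,0,0,0,0,0,20]]]' 40 >/dev/null; python3 d.py 0.588 0.025 0.012 86
```

```text
t 25.47 d cm [ 0.1  -0.39  0.61] turn [ 0.009 -0.002 -0.005] F [-0.1  0.8 -0.7] open 0.0413 pos [0.5918 0.0237 0.0181] rows 1.0
```

```bash

python3 -m pendant '[[[0,0,-1,0,0,0,20],[0,0,-2,0,0,0,20],[0,0,-3,0,0,0,20],[0,0,-3.5,0,0,0,20],[0,0,-3,0,0,0,20]]]' 40
python3 -m pendant '[[[2.5,-1.2,-2,0,0,0,20],[4,-1.7,0,0,0,0,20],[4,-1.7,0,0,0,0,20],[4,-1.7,0,0,0,0,20],[4,-1.7,0,0,0,0,20]]]' 40 >/dev/null
python3 -m pendant '[[[4,-1.7,0,0,0,0,20],[3,-1,0,0,0,0,20],[1,0,0,0,0,0.1,20],[0,0,0,0,0,0.12,20],[0,0,0,0,0,0.12,20]]]' 40 
python3 -m pendant '[[[0,0,0,0,0,0.12,20],[0,0,0,0,0,0.12,20],[0,0,0,0,0,0.12,20],[0,0,0,0,0,0.12,20],[0,0,0,0,0,0.12,20]]]' 40 >/dev/null
python3 d.py 0.485 0.31 0.12 -8.7
```

```text
time: 25.88
ee_pos: [0.586, 0.0235, 0.1411]
tcp_rot: [-179.7, -0.0, 85.7]
wrist_force: [-0.0, -0.4, -1.1]
opening: 0.0412
time: 26.72
ee_pos: [0.5007, 0.2991, 0.1802]
tcp_rot: [179.4, -0.6, 65.6]
wrist_force: [0.8, -0.2, 0.1]
opening: 0.0411
t 27.13 d cm [-0.87 -1.97  6.39] turn [-0.008 -0.015  0.684] F [-0.8 -0.2 -1. ] open 0.0416 pos [0.5017 0.2968 0.184 ] rows 6.0
```

```bash

python3 -m pendant '[[[0,-0.2,0,-0.008,-0.01,0.12,20],[0,-0.3,0,0,0,0.12,20],[0,-0.3,0,0,0,0.12,20],[0,-0.3,0,0,0,0.12,20],[0,-0.3,0,0,0,0.1,20]]]' 40 >/dev/null
python3 -m pendant '[[[0,0,0,0,0,0.08,20],[0,0,0,0,0,0,20],[0,0,0,0,0,0,20]]]' 40 >/dev/null
python3 - <<'E'
from h import *
np.set_printoptions(precision=4,suppress=True)
im,C=shot("wrist","w6")
for t,z in(("slidebox",.16),("tray",0)):
  for m in bot.mark_of("wrist",t)[:1]: print(t,m["confidence"],m["uv"],ray("wrist",m["uv"],z,C))
for c in((.4835,.3075),):
  a=np.deg2rad(-8.7); P=[[c[0]+np.cos(a)*u-np.sin(a)*v,c[1]+np.sin(a)*u+np.cos(a)*v,.009] for u,v in((-.085,-.06),(.085,-.06),(.085,.06),(-.085,.06))]
  cv2.polylines(im,[proj("wrist",P,C).round().astype(np.int32)],True,(255,0,0))
cv2.imwrite("pics/w6b.png",cv2.resize(im[:,:,::-1],(800,600)))
E
python3 d.py 0.4835 0.3075 0.12 -8.7
```

```text
slidebox 0.71 [256.1, 233.0] [0.5423 0.1325 0.16  ]
tray 0.56 [133.2, 191.6] [0.4817 0.3059 0.    ]
t 27.95 d cm [ -3.94 -17.34   9.64] turn [-0.131  0.054  0.315] F [ 0.7  0.1 -0.7] open 0.0413 pos [0.5552 0.132  0.1905] rows 5.0
```

View pics/w6b.png

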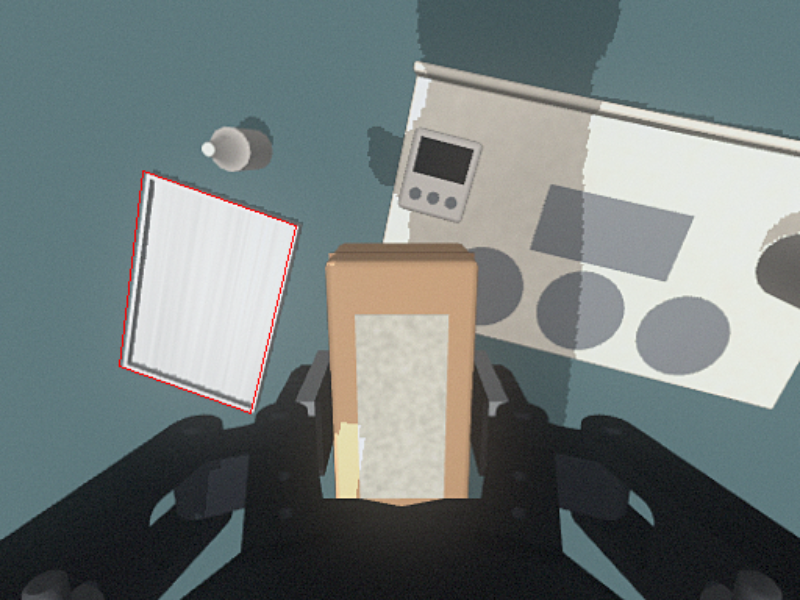

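The tray's predicted outline (red) fits the picture, and the box is held straight. But the tool strayed to (0.555, 0.132) with a tilt, so I'm checking the joints.

```bash
python3 -c "
from h import *
o=bot.get_obs();print(o['q'].round(1),o['qd'].round(1),o['tcp_rot'],o['ee_pos'])"
```

```text
[  9.5   8.9   9.5  92.5   7.9 179.9] [ 0.9  0.2 -0.1 -0.1  0.1  0. ] [-172.13676059    1.84064597    9.51344689] [0.55515934 0.13199804 0.19050741]
```

Joint 6 is at its 180° limit (yaw = q1 + 180 − q6). I'll turn the other way round to yaw 171.3, which is equivalent for the box.

```bash

python3 -m pendant '[[[0,0,0,-0.06,0.03,-0.1,20],[0,0,0,-0.06,0.03,-0.1,20],[0,0,0,0,0,-0.12,20],[0,0,0,0,0,-0.12,20],[0,0,0,0,0,-0.12,20]]]' 40 >/dev/null
python3 -m pendant '[[[0,0,0,0,0,-0.12,20],[0,0,0,0,0,-0.12,20],[0,0,0,0,0,-0.12,20],[0,0,0,0,0,-0.12,20],[0,0,0,0,0,-0.12,20]]]' 40 >/dev/null
python3 d.py 0.4835 0.3075 0.15 171.3
```

```text
t 28.78 d cm [ 14.38 -10.04   4.37] turn [ 5.400e-02  1.000e-03 -1.621e+00] F [ 0.1 -0.3 -1.3] open 0.0411 pos [0.5511 0.1453 0.1922] rows 14.0
```

```bash

python3 -m pendant '[[[3,-2,0,0.05,0,0,20],[3.5,-2.5,0,0,0,0,20],[3.5,-2.5,0,0,0,0,20],[3,-2,0,0,0,-0.06,20],[1.5,-1,0,0,0,-0.12,20]]]' 40 >/dev/null
python3 -m pendant '[[[0,0,0,0,0,-0.12,20],[0,0,0,0,0,-0.12,20],[0,0,0,0,0,-0.12,20],[0,0,0,0,0,-0.12,20],[0,0,0,0,0,-0.12,20]]]' 40 >/dev/null
python3 -m pendant '[[[0,0,0,0,0,-0.12,20],[0,0,0,0,0,-0.12,20],[0,0,0,0,0,-0.12,20],[0,0,0,0,0,-0.12,20],[0,0,0,0,0,-0.12,20]]]' 40 >/dev/null
python3 d.py 0.4835 0.3075 0.12 171.3
```

```text
t 30.03 d cm [-2.85 -1.82  7.82] turn [ 0.034 -0.019 -0.171] F [ 0.6 -0.4 -0.6] open 0.0415 pos [0.4632 0.3309 0.1994] rows 2.0
```

```bash

python3 -m pendant '[[[-1,-0.6,1,0.03,-0.02,-0.1,20],[-1,-0.6,2.5,0,0,-0.07,20],[-0.4,-0.3,3,0,0,0,20],[0,0,2,0,0,0,20],[0,0,0,0,0,0,20]]]' 40 >/dev/null
python3 d.py 0.4835 0.3075 0.014 171.3
```

```text
t 30.45 d cm [-0.4  -0.99 10.  ] turn [0.005 0.005 0.03 ] F [-1.   0.  -0.8] open 0.0413 pos [0.4802 0.3173 0.114 ] rows 3.0
```

```bash

python3 -m pendant '[[[-0.3,-0.7,1.5,0.005,0.005,0.025,20],[0,-0.2,2.3,0,0,0,20],[0,0,2.3,0,0,0,20],[0,0,1.2,0,0,0,20],[0,0,0.2,0,0,0,20]]]' 40 >/dev/null
python3 d.py 0.4835 0.3075 0.014 171.3
```

```text
t 30.87 d cm [-0.37 -0.54  2.8 ] turn [0.004 0.003 0.013] F [-0.2 -1.  -0.7] open 0.0413 pos [0.4805 0.3133 0.042 ] rows 1.0
```

```bash

python3 -m pendant '[[[-0.3,-0.5,1,0.004,0.003,0.01,20],[0,-0.1,1,0,0,0,20],[0,0,0.5,0,0,0,20],[0,0,0,0,0,0,20]]]' 40 >/dev/null
python3 d.py 0.4835 0.3075 0.014 171.3
```

```text
t 31.20 d cm [-0.01 -0.11  0.46] turn [0.002 0.003 0.004] F [-1.1 -0.  -1.8] open 0.0413 pos [0.4836 0.3086 0.0186] rows 1.0
```

```bash

python3 -m pendant '[[[0,0,0.25,0,0,0,20],[0,0,0.2,0,0,0,20],[0,0,0,0,0,0,20]]]' 40 >/dev/null
python3 d.py 0.4835 0.3075 0.014 171.3
python3 -m pendant '[[[0,0,0.15,0,0,0,20],[0,0,0,0,0,0,20],[0,0,0,0,0,0,20]]]' 40 >/dev/null
python3 d.py 0.4835 0.3075 0.014 171.3
```

```text
t 31.45 d cm [ 0.06 -0.15  0.1 ] turn [0.003 0.004 0.004] F [ 0.4  0.2 -0.6] open 0.0413 pos [0.4843 0.3089 0.015 ] rows 1.0
t 31.70 d cm [ 0.1  -0.18  0.02] turn [0.004 0.005 0.004] F [-0.2  0.3 -1.4] open 0.0411 pos [0.4848 0.3092 0.0142] rows 1.0
```

Now I'll open slowly, rise and check the placing from above.

```bash

python3 -m pendant '[[[0,0,0.1,0,0,0,20],[0,0,0,0,0,0,50],[0,0,0,0,0,0,60],[0,0,0,0,0,0,80],[0,0,0,0,0,0,100]]]' 40 >/dev/null
python3 -m pendant '[[[0,0,0,0,0,0,100],[0,0,-2,0,0,0,100],[0,0,-4,0,0,0,100],[0,0,-4,0,0,0,100],[0,0,-4,0,0,0,100]]]' 40 >/dev/null
python3 -m pendant '[[[0,0,-2,0,0,0,100],[0,0,-1,0,0,0,100],[0,0,0,0,0,0,100],[0,0,0,0,0,0,100]]]' 40
python3 - <<'E'
from h import *
np.set_printoptions(precision=4,suppress=True)
im,C=shot("wrist","w7")
def q(c,a,l,w,z):
  a=np.deg2rad(a); return [[c[0]+np.cos(a)*u-np.sin(a)*v,c[1]+np.sin(a)*u+np.cos(a)*v,z] for u,v in((-l,-w),(l,-w),(l,w),(-l,w))]
for t,z in(("slidebox",.030),("tray",.006)):
  for m in bot.mark_of("wrist",t)[:1]: print(t,m["confidence"],ray("wrist",m["uv"],0.003,C))
  for m in bot.masks_of("wrist",t)[:1]:
    c=max(cv2.findContours(m["pixels"].astype(np.uint8),0,2)[0],key=cv2.contourArea)[:,0]
    print(cv2.minAreaRect(np.array([ray("wrist",p,z,C)[:2]*1000 for p in c]).astype(np.float32)))
for P in(q((.4835,.3075),-8.7,.085,.06,.009),q((.4835,.3075),-8.7,.045,.021,.035)): cv2.polylines(im,[proj("wrist",P,C).round().astype(np.int32)],True,(255,0,0))
cv2.imwrite("pics/w7b.png",cv2.resize(im[:,:,::-1],(800,600)))
E
python3 d.py 0.445 -0.315 0.2 86
```

```text
time: 32.87
ee_pos: [0.4825, 0.3078, 0.1901]
tcp_rot: [179.9, 0.2, 171.5]
wrist_force: [0.0, -0.8, -0.7]
opening: 0.0852
slidebox 0.94 [0.4821 0.3074 0.003 ]
((483.2630310058594, 308.5437927246094), (41.92867660522461, 91.76575469970703), 81.31026458740234)
((482.22760009765625, 305.69427490234375), (120.15829467773438, 169.30665588378906), 81.27965545654297)
t 33.12 d cm [ -5.54 -62.1   -1.18] turn [1.000e-03 1.000e-03 1.492e+00] F [ 0.2  0.2 -0.1] open 0.0854 pos [0.4818 0.3074 0.1883] rows 16.0
```

View pics/w7b.png

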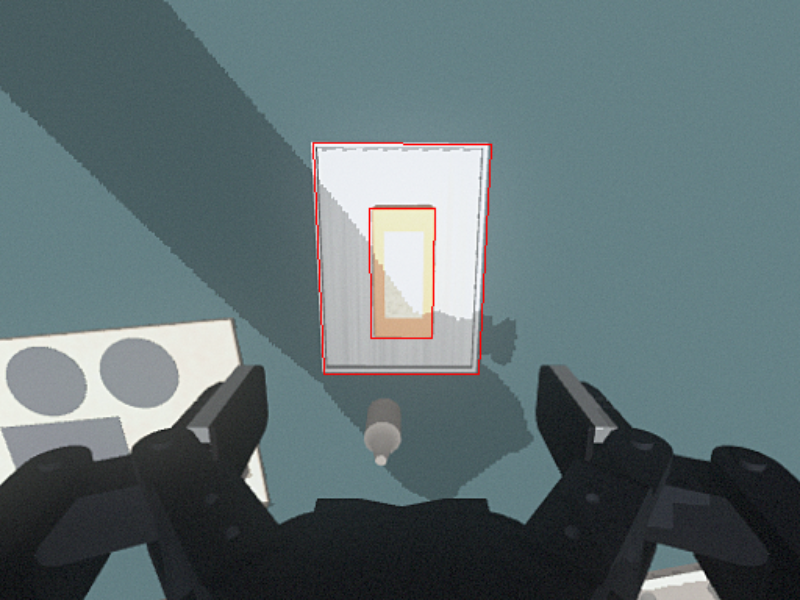

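The box is centred in the tray: by the masks about 3 mm off centre, with under 0.1° angle difference. Now the containers go back, starting with the jar.

```bash

python3 -m pendant '[[[-0.6,-3,-1,0,0,0.12,100],[-1.1,-3.8,-1,0,0,0.12,100],[-1.6,-3.7,0,0,0,0.12,100],[-2,-3.5,0,0,0,0.12,100],[-2.4,-3.2,0,0,0,0.12,100]]]' 40 >/dev/null
python3 -m pendant '[[[-2.7,-2.9,0,0,0,0.12,100],[-3.1,-2.6,0,0,0,0.12,100],[-3.4,-2.2,0,0,0,0.12,100],[-3.6,-1.7,0,0,0,0.12,100],[-3.8,-1.3,0,0,0,0.12,100]]]' 40 >/dev/null
python3 d.py 0.448 -0.314 0.2 86
```

```text
t 33.95 d cm [-21.3   -6.92  -0.08] turn [-0.014  0.002  0.256] F [ 1.   0.4 -0.2] open 0.0858 pos [ 0.4766 -0.0919  0.1983] rows 6.0
```

```bash

python3 -m pendant '[[[-3.5,-1.2,0,-0.01,0,0.12,100],[-3.8,-0.8,0,0,0,0.1,100],[-3.8,-0.3,0,0,0,0,100],[-3.8,0,0,0,0,0,100],[-3,0,0,0,0,0,100]]]' 40 >/dev/null
python3 -m pendant '[[[-1,0,0,0,0,0,100],[0,0,0,0,0,0,100],[0,0,0,0,0,0,100]]]' 40 >/dev/null
python3 - <<'E'
from h import *
np.set_printoptions(precision=4,suppress=True)
im,C=shot("wrist","w8")
for t in("jar","bottle","coplin"):
  for m in bot.mark_of("wrist",t)[:1]: print(t,m["confidence"],ray("wrist",m["uv"],0.003,C))
E
python3 d.py 0.448 -0.314 0.0655 86
```

```text
jar 0.95 [ 0.4443 -0.3153  0.003 ]
bottle 0.83 [ 0.5166 -0.3713  0.003 ]
coplin 0.96 [ 0.5834 -0.3108  0.003 ]
t 34.82 d cm [-1.76  0.02 12.57] turn [-0.012 -0.001  0.01 ] F [0.2 0.4 0.4] open 0.0854 pos [ 0.4503 -0.2967  0.1912] rows 4.0
```

```bash

python3 -m pendant '[[[-1,-0.1,2.3,-0.01,0,0.01,100],[-0.5,0,3,0,0,0,100],[-0.1,0,3,0,0,0,100],[0,0,1.6,0,0,0,100],[0,0,0.2,0,0,0,100]]]' 40 >/dev/null
python3 d.py 0.447 -0.314 0.0655 86
```

```text
t 35.23 d cm [-0.62 -0.45  2.51] turn [0.006 0.002 0.009] F [-0.   0.6  0.1] open 0.0855 pos [ 0.4517 -0.308   0.0906] rows 1.0
```

```bash

python3 -m pendant '[[[-0.5,-0.4,1.2,0.006,0,0.008,100],[-0.1,0,1,0,0,0,100],[0,0,0.35,0,0,0,100],[0,0,0,0,0,0,100]]]' 40 >/dev/null
python3 d.py 0.447 -0.314 0.0655 86
```

```text
t 35.57 d cm [-0.17 -0.13 -0.04] turn [0.001 0.003 0.004] F [ 0.1 -0.1 -0.8] open 0.0853 pos [ 0.4484 -0.3124  0.0651] rows 1.0
```

```bash

python3 -m pendant '[[[-0.1,-0.1,0,0,0,0,20],[0,0,0.05,0,0,0,20],[0,0,0,0,0,0,20],[0,0,0,0,0,0,20],[0,0,0,0,0,0,20]]]' 40 >/dev/null;python3 -m pendant '[[[0,0,0,0,0,0,20],[0,0,0,0,0,0,20]]]' 40 >/dev/null; python3 d.py 0.447 -0.314 0.0655 86
python3 -m pendant '[[[0,0,-1,0,0,0,20],[0,0,-2,0,0,0,20],[0,0,-3,0,0,0,20],[0,0,-3,0,0,0,20],[0,0,-3,0,0,0,20]]]' 40
python3 -m pendant '[[[2.5,0.4,0,0,0,0,20],[4,0.5,0,0,0,0,20],[4,0.5,0,0,0,0,20],[4,0.5,0,0,0,0,20],[4,0.6,0,0,0,0,20]]]' 40 >/dev/null
python3 d.py 0.537 0.092 0.18 86
```

```text
t 36.15 d cm [ 0.02 -0.16  0.21] turn [0.005 0.005 0.004] F [ 0.6  0.7 -1.5] open 0.0547 pos [ 0.4486 -0.3143  0.0676] rows 1.0
time: 36.57
ee_pos: [0.4447, -0.3113, 0.1863]
tcp_rot: [-179.6, -0.1, 86.2]
wrist_force: [0.4, -0.2, -2.7]
opening: 0.0545
t 36.98 d cm [22.59  3.52  1.73] turn [ 0.007  0.006 -0.008] F [ 1.3  0.4 -1.7] open 0.0548 pos [ 0.4843 -0.1304  0.1984] rows 6.0
```

```bash

python3 -m pendant '[[[4,0.7,0,0,0,0,20],[4,0.7,0,0,0,0,20],[4,0.7,0,0,0,0,20],[4,0.6,0,0,0,0,20],[3.2,0.3,0,0,0,0,20]]]' 40 >/dev/null
python3 -m pendant '[[[1.5,0,0.5,0,0,0,20],[0,0,1,0,0,0,20],[0,0,0,0,0,0,20]]]' 40 >/dev/null
python3 d.py 0.537 0.092 0.0725 86
```

```text
t 37.65 d cm [ 0.37  0.46 11.65] turn [0.014 0.004 0.   ] F [ 0.2 -0.9 -2.2] open 0.0552 pos [0.5306 0.0892 0.1889] rows 3.0
```

```bash

python3 -m pendant '[[[0.2,0.2,2.3,0.014,0.004,0,20],[0,0.1,3,0,0,0,20],[0,0,2.6,0,0,0,20],[0,0,1,0,0,0,20],[0,0,0,0,0,0,20]]]' 40 >/dev/null
python3 d.py 0.537 0.092 0.0725 86
```

```text
t 38.07 d cm [0.53 0.19 2.81] turn [ 0.004  0.    -0.003] F [ 1.  -0.1 -0.2] open 0.0549 pos [0.5346 0.0868 0.1006] rows 1.0
```

```bash

python3 -m pendant '[[[0.4,0.1,1.2,0.004,0,0,20],[0.2,0,1,0,0,0,20],[0,0,0.5,0,0,0,20],[0,0,0.1,0,0,0,20],[0,0,0,0,0,0,20]]]' 40 >/dev/null
python3 d.py 0.537 0.092 0.0725 86
python3 -m pendant '[[[0.1,-0.1,0.1,0,0,0,20],[0,0,0.1,0,0,0,20],[0,0,0,0,0,0,20]]]' 40 >/dev/null
python3 d.py 0.537 0.092 0.0725 86
```

```text
t 38.48 d cm [ 0.04 -0.09  0.2 ] turn [ 0.003 -0.001 -0.006] F [ 0.2 -0.5 -1. ] open 0.0548 pos [0.5379 0.0916 0.0745] rows 1.0
t 38.73 d cm [-0.1  -0.06  0.13] turn [ 0.005 -0.001 -0.005] F [-0.8  0.3 -1.6] open 0.0551 pos [0.5376 0.093  0.0739] rows 1.0
```

```bash

python3 -m pendant '[[[0,0,0.2,0,0,0,20],[0,0,0.15,0,0,0,20],[0,0,0.05,0,0,0,20]]]' 40 >/dev/null
python3 d.py 0.537 0.092 0.0725 86
python3 -m pendant '[[[0,0,0.05,0,0,0,65],[0,0,0,0,0,0,70],[0,0,0,0,0,0,80],[0,0,0,0,0,0,100],[0,0,0,0,0,0,100]]]' 40 >/dev/null
python3 -m pendant '[[[0,0,-2,0,0,0,100],[0,0,-3,0,0,0,100],[0,0,-4,0,0,0,100],[0,0,-3,0,0,0,100],[0,0,-2,0,0,0,100]]]' 40;python3 d.py 0.5165 -0.372 0.2 86
python3 - <<'E'
from h import *
im,C=shot("wrist","w9")
for m in bot.mark_of("wrist","jar")[:1]: print("jar",m["confidence"],ray("wrist",m["uv"],0.008,C).round(4))
for m in bot.masks_of("wrist","jar")[:1]:
  e=m["extent"]; print(ray("wrist",((e[0]+e[2])/2,(e[1]+e[3])/2),.09,C))
E
```

```text
t 38.98 d cm [-0.14 -0.11 -0.1 ] turn [ 0.008 -0.002 -0.005] F [-3.3 -0.2  5.2] open 0.0549 pos [0.5382 0.0933 0.0715] rows 1.0
time: 39.82
ee_pos: [0.5343, 0.0925, 0.2098]
tcp_rot: [-179.9, 0.0, 85.7]
wrist_force: [1.2, -0.4, -0.4]
opening: 0.0853
t 39.82 d cm [-46.45   1.71   1.01] turn [-0.002  0.001 -0.005] F [ 1.2 -0.4 -0.4] open 0.0853 pos [0.5343 0.0925 0.2098] rows 12.0
jar 0.82 [0.539  0.0933 0.008 ]
[0.54009921 0.0965963  0.09      ]
```

The jar is back within about 3 mm of its start. Next, the bottle.

```bash

python3 -m pendant '[[[-3,0.1,0,0,0,0,100],[-4,0.15,0,0,0,0,100],[-4,0.15,0,0,0,0,100],[-4,0.15,0,0,0,0,100],[-4,0.15,0,0,0,0,100]]]' 40 >/dev/null
python3 -m pendant '[[[-4,0.15,0,0,0,0,100],[-4,0.15,0,0,0,0,100],[-4,0.15,0,0,0,0,100],[-4,0.15,0,0,0,0,100],[-4,0.15,0,0,0,0,100]]]' 40 >/dev/null
python3 -m pendant '[[[-4,0.1,0,0,0,0,100],[-2,0.1,0,0,0,0,100],[-0.8,0,0,0,0,0,100],[0,0,0,0,0,0,100]]]' 40 >/dev/null
python3 - <<'E'
from h import *
im,C=shot("wrist","w10")
for m in bot.mark_of("wrist","bottle")[:1]: print(m["confidence"],ray("wrist",m["uv"],0.003,C).round(4))
E
python3 d.py 0.517 -0.3715 0.087 86
```

```text
0.84 [ 0.5179 -0.3694  0.003 ]
t 41.23 d cm [0.87 0.72 9.8 ] turn [-0.024 -0.009  0.002] F [-0.2  0.8 -0.1] open 0.0854 pos [ 0.5115 -0.3807  0.1851] rows 3.0
```

```bash

python3 -m pendant '[[[0.7,0.4,1.5,-0.022,-0.008,0,100],[0.2,0.2,2.5,0,0,0,100],[0,0,2.3,0,0,0,100],[0,0,1,0,0,0,100],[0,0,0.2,0,0,0,100]]]' 40 >/dev/null
python3 d.py 0.517 -0.3710 0.088 86
```

```text
t 41.65 d cm [-0.79 -0.33  2.22] turn [0.003 0.    0.01 ] F [0.2 0.5 0.2] open 0.0855 pos [ 0.5207 -0.3633  0.1102] rows 1.0
```

```bash

python3 -m pendant '[[[-0.6,-0.3,1.1,0.003,0,0.008,100],[-0.2,0,0.9,0,0,0,100],[0,0,0.3,0,0,0,100],[0,0,0,0,0,0,100]]]' 40 >/dev/null
python3 d.py 0.517 -0.3710 0.088 86
```

```text
t 41.98 d cm [-0.13 -0.11 -0.03] turn [0.001 0.001 0.004] F [ 0.6  0.7 -0.3] open 0.0851 pos [ 0.5182 -0.3698  0.0877] rows 1.0
```

```bash

python3 -m pendant '[[[-0.1,-0.1,0,0,0,0,5],[0,0,0.05,0,0,0,5],[0,0,0,0,0,0,5],[0,0,0,0,0,0,5],[0,0,0,0,0,0,5]]]' 40 >/dev/null;python3 -m pendant '[[[0,0,0,0,0,0,5],[0,0,0,0,0,0,5],[0,0,0,0,0,0,5],[0,0,0,0,0,0,5]]]' 40 >/dev/null; python3 d.py 0.517 -0.371 0.088 86
python3 -m pendant '[[[0,0,-1,0,0,0,5],[0,0,-2,0,0,0,5],[0,0,-3,0,0,0,5],[0,0,-3,0,0,0,5],[0,0,-3,0,0,0,5]]]' 40
python3 -m pendant '[[[2.5,0,-0.5,0,0,0,5],[4,-0.1,0,0,0,0,5],[4,-0.1,0,0,0,0,5],[4,-0.1,0,0,0,0,5],[4,-0.1,0,0,0,0,5]]]' 40 >/dev/null
python3 d.py 0.535 0.025 0.2 86
```

```text
t 42.73 d cm [ 0.11 -0.06  0.14] turn [0.004 0.003 0.003] F [ 0.   0.3 -1. ] open 0.029 pos [ 0.5175 -0.3721  0.0894] rows 1.0
time: 43.15
ee_pos: [0.5141, -0.3694, 0.2067]
tcp_rot: [-179.5, -0.3, 86.2]
wrist_force: [0.7, -1.3, -1.7]
opening: 0.0292
t 43.57 d cm [21.22 -0.55  2.27] turn [ 0.004  0.003 -0.007] F [ 1.6 -0.6 -2.5] open 0.0288 pos [ 0.524  -0.1869  0.2234] rows 6.0
```

```bash

python3 -m pendant '[[[4,0,0,0,0,0,5],[4,0,0,0,0,0,5],[4,0,0.3,0,0,0,5],[4,0,0.5,0,0,0,5],[3,0,0.5,0,0,0,5]]]' 40 >/dev/null
python3 -m pendant '[[[1,0,1,0,0,0,5],[0,0,1,0,0,0,5],[0,0,0,0,0,0,5]]]' 40 >/dev/null
python3 d.py 0.536 0.025 0.0944 86
```

```text
t 44.23 d cm [-0.37 -0.3  10.14] turn [0.012 0.001 0.   ] F [-0.5 -1.3 -1.9] open 0.0293 pos [0.5381 0.0287 0.1958] rows 3.0
```

```bash

python3 -m pendant '[[[-0.3,-0.3,2,0.012,0,0,5],[0,-0.1,2.6,0,0,0,5],[0,0,2.1,0,0,0,5],[0,0,0.8,0,0,0,5],[0,0,0,0,0,0,5]]]' 40 >/dev/null
python3 d.py 0.536 0.025 0.0944 86
```

```text
t 44.65 d cm [0.51 0.11 2.63] turn [ 0.002  0.002 -0.004] F [ 0.7  0.4 -2.1] open 0.0291 pos [0.5344 0.0201 0.1207] rows 1.0
```

```bash

python3 -m pendant '[[[0.4,0,1.2,0,0,0,5],[0.15,0,1,0,0,0,5],[0,0,0.4,0,0,0,5],[0,0,0.1,0,0,0,5],[0,0,0,0,0,0,5]]]' 40 >/dev/null
python3 d.py 0.536 0.025 0.0944 86
python3 -m pendant '[[[0.1,0,0.1,0,0,0,5],[0,0,0.1,0,0,0,5],[0,0,0,0,0,0,5]]]' 40 >/dev/null
python3 d.py 0.536 0.025 0.0944 86
```

```text
t 45.07 d cm [ 0.11 -0.05  0.02] turn [ 0.005  0.002 -0.008] F [ 0.7 -0.3 -1.9] open 0.0288 pos [0.5364 0.0238 0.0946] rows 1.0
t 45.32 d cm [-0.01 -0.11  0.04] turn [ 0.008  0.002 -0.007] F [ 0.2  0.1 -2. ] open 0.029 pos [0.5371 0.025  0.0948] rows 1.0
```

```bash

python3 -m pendant '[[[0,-0.1,0.15,0.008,0,0,5],[0,0,0.15,0,0,0,5],[0,0,0,0,0,0,5]]]' 40 >/dev/null
python3 d.py 0.536 0.025 0.0944 86
python3 -m pendant '[[[0,0,0.05,0,0,0,35],[0,0,0,0,0,0,50],[0,0,0,0,0,0,80],[0,0,0,0,0,0,100],[0,0,0,0,0,0,100]]]' 40 >/dev/null
python3 -m pendant '[[[0,0,-1,0,0,0,100],[0,0,-3,0,0,0,100],[0,0,-4,0,0,0,100],[0,0,-3,0,0,0,100],[0,0,-1,0,0,0,100]]]' 40;python3 d.py 0.5835 -0.311 0.2 86
python3 - <<'E'
from h import *
im,C=shot("wrist","w11")
for t in ("jar","bottle"):
  for m in bot.mark_of("wrist",t)[:1]: print(t,m["confidence"],ray("wrist",m["uv"],0.008,C).round(4))
E
```

```text
t 45.57 d cm [-0.05 -0.13  0.04] turn [ 0.004  0.001 -0.007] F [-0.1  0.  -2.5] open 0.0292 pos [0.5374 0.0254 0.0948] rows 1.0
time: 46.4
ee_pos: [0.5348, 0.0257, 0.2172]
tcp_rot: [-179.8, 0.1, 85.6]
wrist_force: [0.0, -0.6, 0.1]
opening: 0.0855
t 46.40 d cm [-33.19   7.43   1.75] turn [-0.004  0.002 -0.007] F [ 0.  -0.6  0.1] open 0.0855 pos [0.5348 0.0257 0.2172] rows 9.0
jar 0.87 [0.5354 0.093  0.008 ]
bottle 0.88 [0.5372 0.03   0.008 ]
```

```bash

python3 -m pendant '[[[-3,0.6,0,0,0,0,100],[-4,0.9,0,0,0,0,100],[-4,0.9,0,0,0,0,100],[-4,0.9,0,0,0,0,100],[-4,0.9,0,0,0,0,100]]]' 40 >/dev/null
python3 -m pendant '[[[-4,0.9,0,0,0,0,100],[-4,0.8,0,0,0,0,100],[-3,0.5,0,0,0,0,100],[-1.5,0.3,0,0,0,0,100],[0,0,0,0,0,0,100]]]' 40 >/dev/null
python3 - <<'E'
from h import *
im,C=shot("wrist","w12")
for m in bot.mark_of("wrist","coplin")[:1]: print(m["confidence"],ray("wrist",m["uv"],0.003,C).round(4))
E
python3 d.py 0.583 -0.31 0.063 86
```

```text
0.64 [ 0.5851 -0.3084  0.003 ]
t 47.48 d cm [-0.91  1.17 13.66] turn [-0.023 -0.004  0.001] F [-0.5 -0.6 -0.2] open 0.0851 pos [ 0.575  -0.3009  0.1999] rows 4.0
```

```bash

python3 -m pendant '[[[-0.5,0.7,2,-0.02,-0.004,0,100],[-0.2,0.3,3,0,0,0,100],[0,0.1,3,0,0,0,100],[0,0,2.2,0,0,0,100],[0,0,0.5,0,0,0,100]]]' 40 >/dev/null
python3 d.py 0.583 -0.31 0.064 86
```

```text
t 47.90 d cm [-0.83 -0.28  2.71] turn [0.002 0.    0.007] F [-1.4 -0.3 -1.6] open 0.0852 pos [ 0.5863 -0.3018  0.0911] rows 1.0
```

```bash

python3 -m pendant '[[[-0.6,-0.2,1.2,0,0,0.005,100],[-0.2,-0.1,1.1,0,0,0,100],[0,0,0.5,0,0,0,100],[0,0,0,0,0,0,100]]]' 40 >/dev/null
python3 d.py 0.583 -0.31 0.064 86
```

```text
t 48.23 d cm [-0.55  0.08 -0.17] turn [ 0.    -0.001  0.007] F [-0.6 -0.  -1. ] open 0.0852 pos [ 0.5826 -0.3045  0.0623] rows 1.0
```

```bash

python3 -m pendant '[[[-0.5,0,0,0,0,0.006,100],[0,0,0,0,0,0,20],[0,0,0,0,0,0,20],[0,0,0,0,0,0,20],[0,0,0,0,0,0,20]]]' 40 >/dev/null;python3 -m pendant '[[[0,0,0,0,0,0,20],[0,0,0,0,0,0,20],[0,0,0,0,0,0,20]]]' 40 >/dev/null; python3 d.py 0.583 -0.31 0.064 86
python3 -m pendant '[[[0,0,-1,0,0,0,20],[0,0,-2,0,0,0,20],[0,0,-3,0,0,0,20],[0,0,-3,0,0,0,20],[0,0,-3,0,0,0,20]]]' 40
python3 -m pendant '[[[2.5,-0.3,-1,0,0,0,20],[4,-0.9,-1,0,0,0,20],[4,-0.9,0,0,0,0,20],[4,-0.9,0,0,0,0,20],[3,-0.6,0,0,0,0,20]]]' 40 >/dev/null
python3 d.py 0.532 -0.049 0.18 86
```

```text
t 48.90 d cm [-0.03 -0.1   0.26] turn [0.005 0.    0.001] F [ 1.1  1.  -2.4] open 0.0498 pos [ 0.584  -0.3098  0.0666] rows 1.0
time: 49.32
ee_pos: [0.5798, -0.3078, 0.1834]
tcp_rot: [-179.5, -0.3, 86.1]
wrist_force: [0.4, -1.0, -2.4]
opening: 0.0501
t 49.73 d cm [ 8.09 -3.2   3.61] turn [ 0.004 -0.001 -0.008] F [-0.3  0.6 -2.3] open 0.05 pos [ 0.5575 -0.1322  0.2161] rows 3.0
```

```bash

python3 -m pendant '[[[3,-1.2,0,0,0,0,20],[3,-1.2,0.4,0,0,0,20],[1.5,-0.6,1,0,0,0,20],[0,0,1.5,0,0,0,20],[0,0,0.5,0,0,0,20]]]' 40 >/dev/null
python3 -m pendant '[[[0,0,0,0,0,0,20],[0,0,0,0,0,0,20]]]' 40 >/dev/null
python3 d.py 0.5315 -0.048 0.0725 86
```

```text
t 50.32 d cm [-0.36 -0.07 11.61] turn [ 0.012 -0.002 -0.001] F [ 0.3 -0.3 -1.9] open 0.0498 pos [ 0.531  -0.0446  0.1886] rows 3.0
```

```bash

python3 -m pendant '[[[-0.2,-0.1,2.3,0.01,0,0,20],[0,-0.1,2.8,0,0,0,20],[0,0,2.5,0,0,0,20],[0,0,1,0,0,0,20],[0,0,0,0,0,0,20]]]' 40 >/dev/null
python3 d.py 0.5315 -0.048 0.0725 86
```

```text
t 50.73 d cm [ 0.19 -0.15  3.29] turn [ 0.009 -0.002 -0.005] F [ 0.3 -0.2 -2.3] open 0.0497 pos [ 0.5325 -0.05    0.1054] rows 1.0
```

```bash

python3 -m pendant '[[[0.1,-0.2,1.4,0.009,0,0,20],[0.1,-0.1,1.2,0,0,0,20],[0,0,0.5,0,0,0,20],[0,0,0.1,0,0,0,20],[0,0,0,0,0,0,20]]]' 40 >/dev/null
python3 d.py 0.5315 -0.048 0.0725 86
python3 -m pendant '[[[0,-0.1,0.1,0.003,0,0,20],[0,0,0.1,0,0,0,20],[0,0,0,0,0,0,20]]]' 40 >/dev/null
python3 d.py 0.5315 -0.048 0.0725 86
```

```text
t 51.15 d cm [ 0.08 -0.01  0.19] turn [ 0.003 -0.001 -0.007] F [-0.5  0.5 -2.1] open 0.0497 pos [ 0.5315 -0.0488  0.0744] rows 1.0
t 51.40 d cm [0.07 0.02 0.12] turn [ 0.001 -0.001 -0.007] F [-0.4  0.2 -2.8] open 0.0499 pos [ 0.5312 -0.0487  0.0737] rows 1.0
```

```bash

python3 -m pendant '[[[0,0,0.15,0,0,0,20],[0,0,0.15,0,0,0,20],[0,0,0,0,0,0,20]]]' 40 >/dev/null
python3 d.py 0.5315 -0.048 0.0725 86
python3 -m pendant '[[[0,0,0.15,0,0,0,20],[0,0,0.1,0,0,0,20],[0,0,0,0,0,0,20]]]' 40 >/dev/null
python3 d.py 0.5315 -0.048 0.0725 86
```

```text
t 51.65 d cm [ 0.06 -0.04 -0.1 ] turn [ 0.003 -0.001 -0.007] F [ 0.1 -0.  -2.2] open 0.0501 pos [ 0.5318 -0.0486  0.0715] rows 1.0
t 51.90 d cm [ 0.03 -0.06 -0.08] turn [ 0.005 -0.002 -0.006] F [ 0.1 -0.4 -2.2] open 0.0499 pos [ 0.5321 -0.0483  0.0717] rows 1.0
```

```bash

python3 -m pendant '[[[0,0,0.2,0,0,0,20],[0,0,0,0,0,0,65],[0,0,0,0,0,0,70],[0,0,0,0,0,0,100],[0,0,0,0,0,0,100]]]' 40
python3 -m pendant '[[[0,0,-1,0,0,0,100],[0,0,-3,0,0,0,100],[0,0,-4,0,0,0,100],[0,0,-4,0,0,0,100],[0,0,-4,0,0,0,100]]]' 40 >/dev/null
python3 -m pendant '[[[3.5,0.2,-4,0,0,0,100],[3.5,0.2,-2,0,0,0,100],[3.5,0.2,0,0,0,0,100],[2.5,0.1,0,0,0,0,100],[0.5,0,0,0,0,0,100]]]' 40 >/dev/null
python3 -m pendant '[[[0,0,0,0,0,0,100],[0,0,0,0,0,0,100]]]' 40
python3 - <<'E'
from h import *
im,C=shot("wrist","w13"); im2,_=shot("side","s13")
Q={"jar":(.537,.092),"bottle":(.5355,.0255),"coplin":(.531,-.050)}
for t in Q:
  for m in bot.mark_of("wrist",t)[:1]: print(t,m["confidence"],ray("wrist",m["uv"],0.008,C).round(4))
  for m in bot.mark_of("side",t)[:1]: print(t,m["confidence"],ray("side",m["uv"],0.008).round(4),m["uv"])
cv2.imwrite("pics/w13b.png",np.hstack([im[:,:400,::-1],cv2.resize(im2[120:340,120:340,::-1],(384,384))]))
E
```

```text
time: 52.32
ee_pos: [0.5333, -0.0482, 0.0719]
tcp_rot: [179.5, -0.1, 85.6]
wrist_force: [0.4, 0.1, -0.8]
opening: 0.0813
time: 53.32
ee_pos: [0.5458, 0.0812, 0.2982]
tcp_rot: [179.4, -0.3, 85.5]
wrist_force: [-0.1, -1.4, -0.8]
opening: 0.0855
jar 0.64 [0.5409 0.0893 0.008 ]
jar 0.75 [0.5519 0.0872 0.008 ] [232.8, 227.6]
bottle 0.68 [0.5411 0.0274 0.008 ]
bottle 0.98 [0.5322 0.0224 0.008 ] [254.9, 214.2]
coplin 0.63 [ 0.5336 -0.0466  0.008 ]
coplin 0.89 [ 0.534  -0.0514  0.008 ] [270.1, 196.4]
```

View pics/w13b.png

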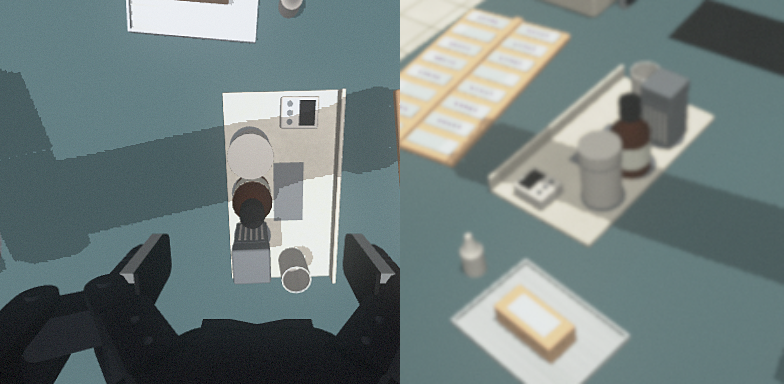

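Everything stands as it should. As a last check, I'll template-match the containers between the first and last side pictures.

```bash
python3 - <<'E'
from h import *
a=cv2.imread("pics/side0.png",0);b=cv2.imread("pics/s13.png",0)
for t,(x,y,w,h) in {"bottle":(244,172,22,34),"coplin":(262,160,24,40),"jar":(222,192,28,46)}.items():
    k=4; T=cv2.resize(a[y:y+h,x:x+w],None,fx=k,fy=k,interpolation=2); S=cv2.resize(b[y-10:y+h+10,x-10:x+w+10],None,fx=k,fy=k,interpolation=2)
    T,S=[cv2.magnitude(cv2.Sobel(i,5,1,0),cv2.Sobel(i,5,0,1)) for i in(T,S)]
    r=cv2.matchTemplate(S,T,5); _,v,_,l=cv2.minMaxLoc(r); d=np.array(l)/k-10
    u=np.array([x+w/2,y+h*.8]); print(t,round(v,2),d,((ray("side",u+d,.02)-ray("side",u,.02))*1000).round(1))
E
```

```text
bottle 0.91 [-1.    0.25] [ 1.6  2.  -0. ]
coplin 0.91 [0.25 0.75] [-2.   2.1  0. ]
jar 0.75 [-0.75  0.25] [1.  1.6 0. ]
```

All three are within about 3 mm of where they started, so I'm handing in.

```bash
python3 -c "
from h import *
print(bot.job_done(), bot.get_obs()['time'])"
```

```text
the job is handed in; nothing more can be done
the job is handed in; nothing more can be done
```

I cleared the coplin, bottle and jar onto the mat, set the slide box in the tray, put all three containers back on their spots, and handed the job in at about 53 s. `bot.job_done()` gives no verdict, so the results below come from my own checks.

**Slide box:** by the wrist-camera masks it lies about 3 mm from the tray's centre, with an angle difference under 0.1°. I measured this right after placing it, and the last picture still shows it in the middle of the tray.

**Containers:** matching the first and last side pictures puts each one within about 3 mm of its start. The last wrist and side pictures show all three upright and released. The beaker, timer and dropper look undisturbed, though I did not measure them.

**What disagreed or went wrong:**
- **Detector marks:** the network's single marks were up to about 8 mm off the start (coplin, side view), and its last side and wrist marks for the jar and bottle differed by about 10 mm. I took this as detector noise, because the picture match did not show it.
- **Coplin grasp:** the first grip was too high on the lid and pushed the coplin several millimetres, so I regrasped it lower.
- **Joint 6 limit:** the arm hit its 180° limit while carrying the slide box, which pulled the tool off course and tilted it about 8°. I turned the other way round and placed the box normally.
- **Jar route:** I typed one shift with the wrong sign while carrying the jar to the mat. It went about 3 cm off its path, high up and clear of everything.

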